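# Spin-dry the rinsed rings

## Task

Dry the freshly rinsed rings in the spin dryer: turn its lock collar back until the red lugs stand over the yellow open marks and put every ring from the blue mat into the drum. Then put the lid on, seated flat with its bar handle pointing straight across the long housing, and turn the collar clockwise until the lugs stand over the green locked marks. Only once it is locked, start it by turning the black outer ring of the double knob until its white line is at the green mark, without turning the blue inner knob, and leave the jar, block and case where they are.

Things in the scene. Friction and masses are not known exactly. Their poses are not given: they have to be found in the camera images.
- dryer: the spin dryer, fixed: white housing 250 mm (its x) by 360 mm (its y), flat deck 100 mm above the bench. Origin at the centre of its underside on the bench, z up. On the deck: at y = +85 mm the round steel drum, at y = -90 mm the double knob. Deck patches below the collar's lugs: yellow = open, green = locked
- drum_floor (a point): centre of the drum's inner floor, 125 mm above the bench. The drum is open at the top: inner diameter 120 mm, outer 152 mm, 45 mm deep. Axes parallel to the dryer's
- drum_rim (a point): centre of the drum's mouth, level with its flat rim, 170 mm above the bench. The lid's edge rests on this rim. Axes parallel to the dryer's
- collar (a joint): angle of the aluminium lock collar, captive about the drum's vertical axis, growing clockwise from above: 0 = open mark and stop, 1.20 rad = locked mark (stop at 1.25). Stays put; friction 0.25 N m. Outer diameter 180 mm, 155 to 182 mm above the bench. Two claws (179 to 186 mm up, to 69 mm from the axis) cover the lid's ears when locked; part-turned they block them: the lid drops in at open
- lug_near (a point): top of the collar's red lug on the robot's side, 112 mm from the drum axis. The lug is a radial block 14 mm wide, 90 to 125 mm from the axis, 158 to 190 mm above the bench, free below and beside. At collar value c it stands in the direction 3.735 - c rad about the drum axis (dryer frame, anticlockwise from its x)
- lug_far (a point): the same on the opposite lug, at the direction 0.593 - c rad
- timer (a joint): angle of the black outer ring of the double knob (run time), about the vertical: grows clockwise seen from above, range 0 to 4.0. At 0 its white line points along the dryer's +x; the green mark is at 2.0 rad. Stays where it is left; friction 0.05 N m
- timer_top (a point): centre of the top face of the outer ring, 120 mm above the bench, on the knob's axis. Outer ring: diameter 52 mm, from 102 to 120 mm above the bench
- speed (a joint): angle of the blue inner knob (spin speed), on the same axis above the outer ring: diameter 26 mm, from 121 to 139 mm above the bench, turns very easily. It must keep its value
- speed_line (a point): outer end of the white line on the blue inner knob's top, 12 mm from the axis
- lid: loose lid, 240 g: disc 132 mm across, 6 mm thick; boss below it (112 mm across, 6 mm deep) enters the drum mouth; ears at +y and -y (34 mm wide, to 76 mm from the axis); on top a red bar handle along x, 64 x 14 mm, 12 to 42 mm above the origin. Origin: centre of the boss's underside (6 mm below the drum rim when seated), z up. Fitted, its x is parallel to the dryer's x, either way round
- lid_grip (a point): centre of the top of the lid's bar handle, 42 mm above the lid's origin
- mat: blue draining mat, fixed, 170 x 190 mm, 3 mm thick, origin under its centre
- ring1: brass-coloured finger ring lying flat: outer diameter 26 mm, hole 19 mm, 10 mm high, 14 g. Origin at the centre of its underside, z up through the hole. May be absent
- ring2: bright steel finger ring lying flat: outer diameter 26 mm, hole 19 mm, 10 mm high, 14 g. Origin at the centre of its underside, z up through the hole. May be absent
- ring3: copper-coloured finger ring lying flat: outer diameter 26 mm, hole 19 mm, 10 mm high, 14 g. Origin at the centre of its underside, z up through the hole. May be absent
- ring4: dark steel finger ring lying flat: outer diameter 26 mm, hole 19 mm, 10 mm high, 14 g. Origin at the centre of its underside, z up through the hole. May be absent
- ring5: brass-coloured (steel-banded) finger ring lying flat: outer diameter 26 mm, hole 19 mm, 10 mm high, 14 g. Origin at the centre of its underside, z up through the hole. May be absent
- jar: bystander: amber glass jar with brass-coloured cap, 72 mm across, 85 mm high, origin at its underside; leave alone
- block: bystander: pale soldering block 70 x 150 x 45 mm with two tweezers on it, origin at its underside; leave alone
- case: bystander: small green case with grey lid, 154 x 114 x 57 mm, origin at its underside; leave alone
Mind the look-alikes: they are no part of the job. What is shaped like the lid but pink is not meant.

How it is judged:
By the outcome, as a careful person would: the job done as asked, in the order asked, and still so for the second after the job is handed in, with the robot touching nothing.
Of ring1, ring2, ring3, ring4, ring5 only 3 to 5 are there at a start; the rules pass over those that are not, and their reading is None.
At some moment in a run one of ring1, ring2, ring3, ring4, ring5, lid may be knocked a few centimetres aside while the robot is not near it.
It also fails if it takes over 208 s, if anything falls off the work surface, if the arm or the gripper's body presses on something with over 40 N, if the wrist force passes 120 N, or if a joint passes its speed limit or range.

## Robot

A 7-joint arm with a two-finger parallel gripper is mounted at the origin on the work surface. World frame = base frame: x ahead of the robot, y to its left, z up, the work surface at z = 0. Lengths are in m, angles in rad, forces in N, time in s.
With the tool pointing down it reaches from about 0.4 to 0.875 m from the base axis. Payload 19.3 kg.
Tool frame: the origin (TCP) lies at the very end of the fingers, on their centre line; the grasp point (between the pads) lies 19 mm behind it; y points along the fingers, x is the direction in which the jaws open and shut, and the axes are right-handed (so a half turn about y gives the same grasp; the last joint's range is limited). The gripper opens to 85 mm and grips with 20 to 120 N. Pads are 22 mm wide; open, the fingers measure 114 mm over their backs; the gripper's body (76 mm by 85 mm) begins 54 mm behind the grasp point. The pads swing forward as they close: fully open they stand 13 mm farther back than shut.
Start: joints at [-0.07, 0.521, -0.036, 1.599, 0.021, 1.021, -0.113], TCP at [0.625, -0, 0.204] pointing down, gripper open.
Joint ranges: [-2.91, 2.91], [-0.3, 2.13], [-1.5, 1.42], [0.17, 2.43], [-1.26, 4.41], [0.16, 1.93], [-2.52, 2.52]. Speed limits (rad/s): [1.89, 1.89, 2.39, 2.39, 3.01, 3.01, 3.01].

## Interface

Orientations are given as [roll, pitch, yaw] about the fixed x, y, z axes, in that order (R = Rz(yaw) Ry(pitch) Rx(roll)).
In Python, from workcell import bot gives the robot as it stands. The module is installed in compiled form; this text tells all that it offers.
- The arm moves only by the shell command python3 -m crank 'ROWS' [FORCE]. ROWS is JSON, a list of rows, each an object of numbers: "hand": the closure, from 0 (fully open) to 1 (shut); "dx", "dy", "dz": the shift along the tool's x, y, z in mm; "yaw": the turn about the tool's y in rad. In form: [{"hand": .., "dx": .., "dy": .., "dz": .., "yaw": ..}, ...]. A call has 1 to 12 rows; each row is the pose to reach, as a shift and turn from the pose commanded when the call began, along the tool's axes at that moment; what a row does not reach only later rows make up. A row lasts 1/12 s, in which the tool goes at most 41.7 mm and 7.16 degrees, less where a joint would pass 70% of its speed; a pose out of reach is approached as far as the arm can. A call with a gripper value outside its range is refused whole. The fingers move at their own pace and stop on an object; FORCE is the grip in N (left out, the last holds). Time passes only in rows, so rows that repeat a pose let the fingers close. It gives the time, the measured TCP pose, the force and the opening at its end, in the units of the state.
- bot.observe(): the state, without advancing time (a new reading comes with each control period).
- bot.grab_frame(name): name is "scene" or "side" or "wrist"; returns the picture (480x640x3 uint8, red, green, blue); there is no depth.
- bot.camera_info(name): a dict with "fx", "fy", "cx", "cy" (pixels), "rvec" (rotation vector, rad) and "tvec" (3), from world to camera coordinates, as OpenCV has them. Camera axes: x right, y down, z forward; pixel columns grow to the right and rows downward; lengths in m; the calibration is good to about 2 mm. A picture is of the moment at which its call begins: read the wrist's pose just before it. camera_info takes no time and is no camera call; for the wrist camera it gives the pose at the moment of the call.
- bot.job_done(): hands the job in, once; it reports no verdict.
The state is a dict: "clock": time; "qpos": joint angles; "qd": joint speeds; "joint_efforts": joint torques, N m; "position": TCP position; "tool_rot": TCP orientation; "force": force on the tool from outside, world axes, zero at the start; "moment": the same for the moment, N m; "grip_width": finger opening in m.
Only numpy, scipy, OpenCV 4.12 (cv2) and the standard library are available. Lean on these libraries where they do the work, as an engineer would, in place of code of your own. Each camera call takes 0.05 s, during which the arm holds its last target.

## Working session

There is one attempt and no reset: what is moved stays moved. The work goes in short steps, Python scripts to look and compute and a shell command to move; the robot and the scene stay as the last step left them, time stands still between calls to the robot, and variables do not carry over. Pictures are saved under pics/ and viewed, and the job is handed in when it is done.

```bash
mkdir -p pics; ls; python3 - <<'E'
from workcell import bot
import cv2
s=bot.observe(); print(s)
for n in ["scene","side","wrist"]:
    im=bot.grab_frame(n); cv2.imwrite(f"pics/{n}0.png",im[:,:,::-1]); print(n,bot.camera_info(n))
E
```

```text
pics
{'clock': 0.0, 'qpos': array([-0.07024539,  0.52204193, -0.0363508 ,  1.59998055,  0.02119167,
        1.02112005, -0.11279204]), 'qd': array([ 0.00189859, -0.00114524, -0.00123192, -0.00188879,  0.00151697,
        0.00107517, -0.00046036]), 'joint_efforts': array([-4.24098413e-03, -9.27110124e+01,  1.97758444e+00, -3.69928443e+01,
        1.76317629e-02,  8.19846697e-03, -6.58496788e-05]), 'position': array([6.24632767e-01, 5.65327659e-06, 2.03517926e-01]), 'tool_rot': array([-1.57086106e+00,  1.16350169e-03,  5.87713649e-05]), 'force': array([-0.0072177 , -0.06181548,  0.36464238]), 'moment': array([0.01080416, 0.00481651, 0.01567586]), 'grip_width': 0.0854940774598901}
scene {'fx': 528.3063200462034, 'fy': 528.3063200462034, 'cx': 321.51438421190005, 'cy': 238.32074450095942, 'rvec': array([ 2.48724579,  0.72638285, -0.1931245 ]), 'tvec': array([-0.45500161, -0.16152624,  1.74028397])}
side {'fx': 559.3284973199526, 'fy': 559.3284973199526, 'cx': 312.916332672221, 'cy': 246.41455133025403, 'rvec': array([ 2.23695978, -0.54788646,  0.2739098 ]), 'tvec': array([-0.46412412,  0.26760442,  1.21320455])}
wrist {'fx': 421.41350457584736, 'fy': 421.41350457584736, 'cx': 316.1453040833229, 'cy': 236.6554817136765, 'rvec': array([-2.86411107e+00,  9.75142266e-04,  2.33621221e-03]), 'tvec': array([-0.62401045, -0.03561429,  0.38013549])}
```

View pics/scene0.png

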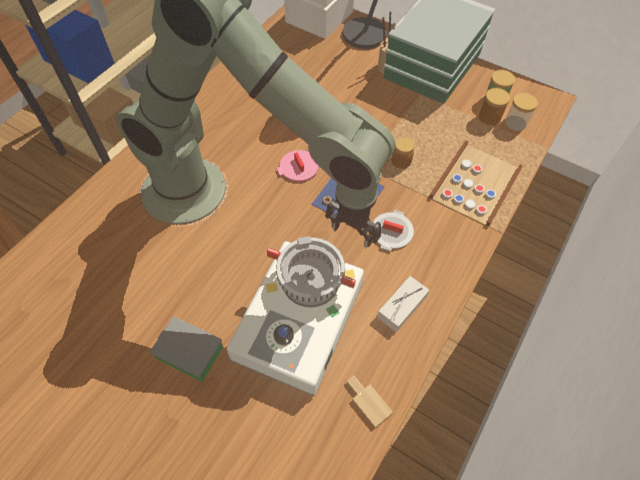

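View pics/side0.png

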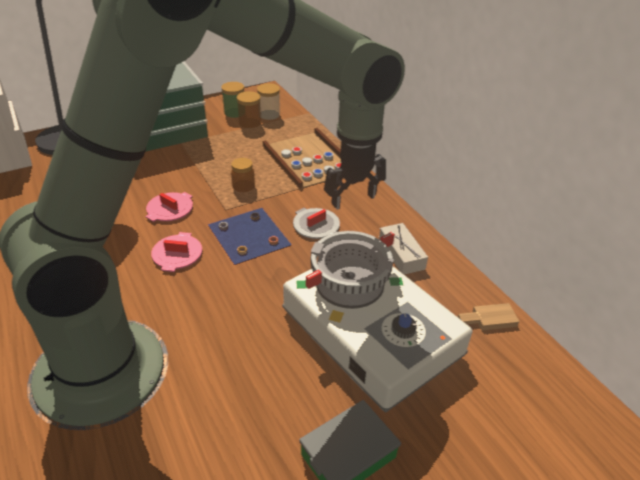

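View pics/wrist0.png

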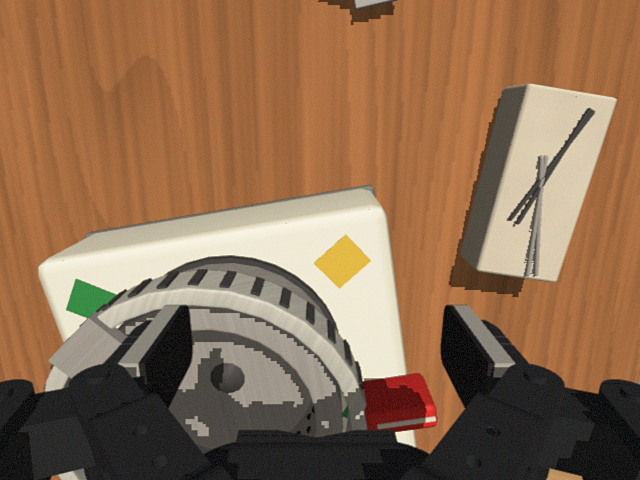

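```bash
cat > h.py <<'E'
import numpy as np, cv2
from workcell import bot
def cam(n):
    c=bot.camera_info(n); K=np.array([[c['fx'],0,c['cx']],[0,c['fy'],c['cy']],[0,0,1.]]);R=cv2.Rodrigues(c['rvec'])[0]
    return K,R,np.array(c['tvec'])
def ray(c,px):
    K,R,t=c; d=R.T@np.linalg.inv(K)@np.array([px[0],px[1],1.]); return -R.T@t,d
def onz(c,px,z):
    o,d=ray(c,px); return o+d*(z-o[2])/d[2]
def proj(c,p):
    K,R,t=c; q=K@(R@np.asarray(p,float)+t); return q[:2]/q[2]
def snap(n,name):
    c=cam(n); im=bot.grab_frame(n)[:,:,::-1].copy(); cv2.imwrite(f"pics/{name}.png",im); return c,im
def crop(im,x0,y0,x1,y1,k,name):
    cv2.imwrite(f"pics/{name}.png",cv2.resize(im[y0:y1,x0:x1],None,fx=k,fy=k,interpolation=cv2.INTER_CUBIC))
def mask(im,lo,hi):
    return cv2.inRange(cv2.cvtColor(im,cv2.COLOR_BGR2HSV),lo,hi)
def blobs(m,amin=8):
    n,l,s,ce=cv2.connectedComponentsWithStats(m)
    return [(s[i,4],ce[i].round(1).tolist(),s[i,:4].tolist()) for i in range(1,n) if s[i,4]>=amin]
E
python3 - <<'E'
from h import *
a=cv2.imread('pics/scene0.png');b=cv2.imread('pics/side0.png')
crop(a,220,220,380,400,3,'s_dry');crop(a,260,140,430,260,4,'s_mat');crop(b,200,200,300,270,6,'d_mat');crop(b,270,215,480,410,3,'d_dry')
cs,cd=cam('scene'),cam('side')
print('mat',onz(cd,(249,236),.003)); 
for p in [(224,226),(255,216),(242,250),(273,240)]: print(onz(cd,p,.01))
print('lid',onz(cd,(317,218),.04),onz(cs,(393,226),.04))
print('knob',onz(cs,(285,333),.139),onz(cd,(405,321),.139))
print('drum',onz(cs,(310,262),.182),onz(cd,(352,255),.182))
print('jar', onz(cd,(243,170),.08),'case',onz(cs,(187,345),.05),'block',onz(cs,(403,303),.03))
E
```

```text
mat [0.46580432 0.26634271 0.003     ]
[0.41734521 0.33051096 0.01      ]
[0.51354124 0.33339536 0.01      ]
[0.42319932 0.21306854 0.01      ]
[0.51482629 0.2131932  0.01      ]
lid [0.6503637  0.21157889 0.04      ] [0.65861316 0.22061474 0.04      ]
knob [ 0.60361417 -0.27745427  0.139     ] [ 0.5880595  -0.28099992  0.139     ]
drum [ 0.55814389 -0.09161805  0.182     ] [ 0.56826024 -0.09704264  0.182     ]
jar [0.5378681  0.46969243 0.08      ] case [ 0.38005019 -0.41797725  0.05      ] block [0.80462753 0.01107648 0.03      ]
```

View pics/s_dry.png

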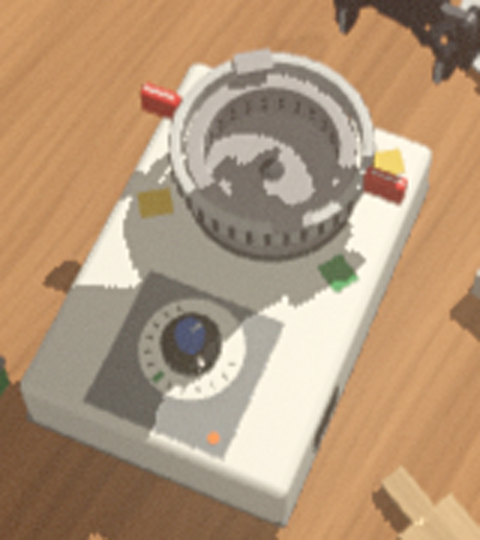

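View pics/d_dry.png

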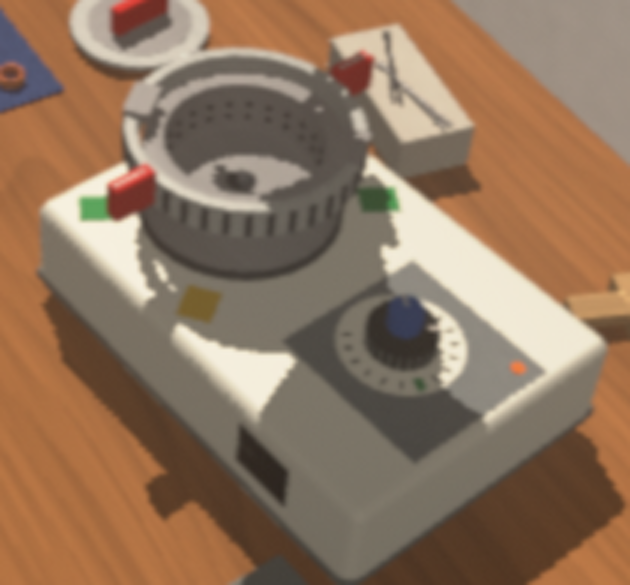

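View pics/d_mat.png

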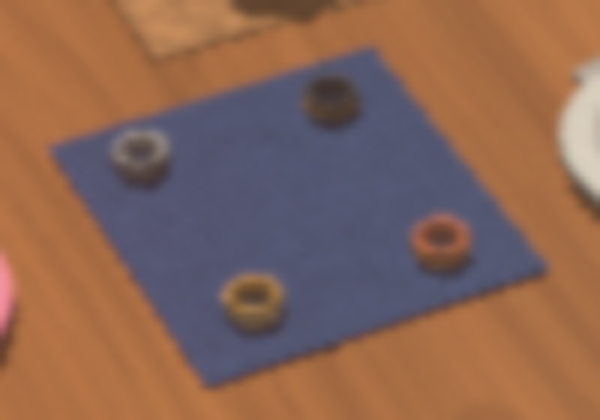

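View pics/s_mat.png

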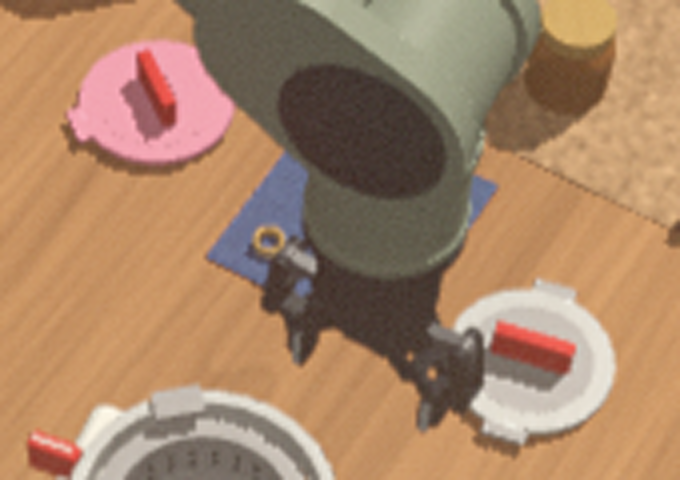

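```bash
python3 - <<'E'
from h import *
a=cv2.imread('pics/scene0.png');b=cv2.imread('pics/side0.png');w=cv2.imread('pics/wrist0.png')
C={'scene':cam('scene'),'side':cam('side'),'wrist':cam('wrist')}
for n,im in (('scene',a),('side',b),('wrist',w)):
    for col,lo,hi,z in (('yel',(20,120,80),(32,255,255),.1),('grn',(45,60,40),(85,255,255),.1),('red',(172,130,90),(180,255,255),.18),('red0',(0,170,100),(6,255,255),.18),('blu',(105,70,30),(125,255,255),.139)):
        for bl in blobs(mask(im,lo,hi),15): 
            p=onz(C[n],bl[1],z)
            if 0.35<p[0]<.9 and -.5<p[1]<.4: print(n,col,bl,p.round(4))
E
```

```text
scene yel (np.int32(55), [349.0, 273.5], [344, 270, 10, 8]) [ 0.6433 -0.0249  0.1   ]
scene yel (np.int32(77), [271.2, 287.1], [266, 283, 11, 9]) [ 0.4862 -0.176   0.1   ]
scene grn (np.int32(84), [332.1, 310.8], [327, 305, 12, 12]) [ 0.6631 -0.1461  0.1   ]
scene grn (np.int32(229), [199.9, 364.4], [155, 344, 67, 37]) [ 0.4611 -0.4492  0.1   ]
scene blu (np.int32(22), [458.5, 197.5], [456, 196, 6, 4]) [0.7944 0.3504 0.139 ]
side yel (np.int32(103), [335.8, 315.9], [330, 311, 13, 11]) [ 0.487  -0.1745  0.1   ]
side grn (np.int32(85), [396.0, 281.0], [390, 278, 13, 7]) [ 0.6647 -0.1445  0.1   ]
side grn (np.int32(60), [300.6, 284.0], [296, 280, 10, 8]) [ 0.4634 -0.0532  0.1   ]
side red0 (np.int32(59), [316.6, 214.8], [308, 210, 17, 10]) [0.5681 0.0677 0.18  ]
side red0 (np.int32(21), [314.2, 275.9], [309, 272, 11, 8]) [ 0.4635 -0.1159  0.18  ]
side blu (np.int32(15), [317.3, 170.9], [315, 170, 6, 3]) [0.6903 0.2888 0.139 ]
side blu (np.int32(15), [256.9, 231.3], [253, 230, 8, 4]) [0.4331 0.1214 0.139 ]
side blu (np.int32(88), [404.6, 321.1], [400, 315, 10, 12]) [ 0.5872 -0.2808  0.139 ]
wrist yel (np.int32(1543), [342.0, 261.3], [314, 235, 57, 53]) [ 0.6419 -0.0265  0.1   ]
wrist grn (np.int32(1116), [87.3, 298.5], [66, 279, 51, 39]) [ 0.4623 -0.0542  0.1   ]
wrist grn (np.int32(51), [345.4, 412.2], [342, 406, 7, 12]) [ 0.6465 -0.149   0.1   ]
wrist red0 (np.int32(1270), [407.0, 399.6], [368, 373, 69, 56]) [ 0.6732 -0.0774  0.18  ]
wrist red0 (np.int32(64), [428.7, 424.5], [422, 421, 15, 7]) [ 0.686  -0.0933  0.18  ]
wrist red0 (np.int32(29), [414.3, 425.9], [408, 424, 13, 5]) [ 0.6782 -0.0943  0.18  ]
wrist red0 (np.int32(36), [398.8, 427.5], [388, 426, 20, 4]) [ 0.6697 -0.0953  0.18  ]
```

```bash
P='{"hand":0,"dx":49,"dy":-15,"dz":-78,"yaw":1.371}'; python3 -m crank '[{"hand":0,"dx":49,"dy":-15,"dz":-78,"yaw":1.371},{"hand":0,"dx":49,"dy":-15,"dz":-78,"yaw":1.371},{"hand":0,"dx":49,"dy":-15,"dz":-78,"yaw":1.371},{"hand":0,"dx":49,"dy":-15,"dz":-78,"yaw":1.371},{"hand":0,"dx":49,"dy":-15,"dz":-78,"yaw":1.371},{"hand":0,"dx":49,"dy":-15,"dz":-78,"yaw":1.371},{"hand":0,"dx":49,"dy":-15,"dz":-78,"yaw":1.371},{"hand":0,"dx":49,"dy":-15,"dz":-78,"yaw":1.371},{"hand":0,"dx":49,"dy":-15,"dz":-78,"yaw":1.371},{"hand":0,"dx":49,"dy":-15,"dz":-78,"yaw":1.371},{"hand":0,"dx":49,"dy":-15,"dz":-78,"yaw":1.371},{"hand":0,"dx":49,"dy":-15,"dz":-78,"yaw":1.371}]'
python3 - <<'E'
from h import *
snap('wrist','w1'); snap('scene','s1'); c,im=snap('side','d1'); print(bot.observe()['position'],bot.observe()['tool_rot'],bot.observe()['qpos'])
E
```

```text
clock: 1.15
position: [0.6739, -0.0778, 0.2187]
tool_rot: [-1.571, -0.0, -1.377]
force: [-0.2, -0.5, -0.9]
grip_width: 0.0853
[ 0.67390669 -0.07791722  0.21891704] [-1.57117229e+00  2.68763952e-06 -1.36641121e+00] [-0.16337268  0.61776391  0.31494228  1.43965556 -0.20092874  1.11621528
 -1.18094322]
```

View pics/w1.png

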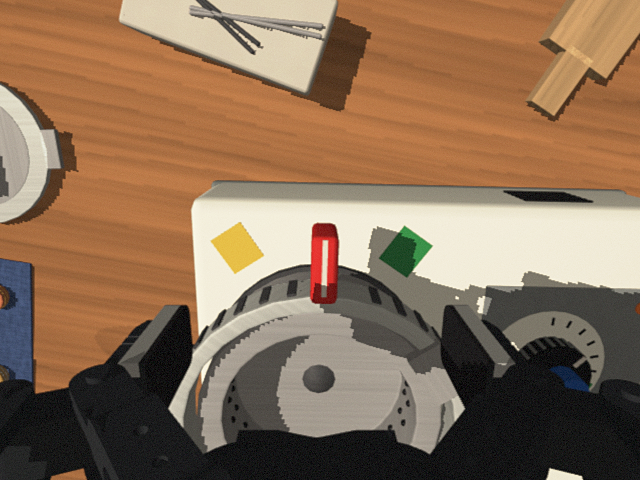

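View pics/s1.png

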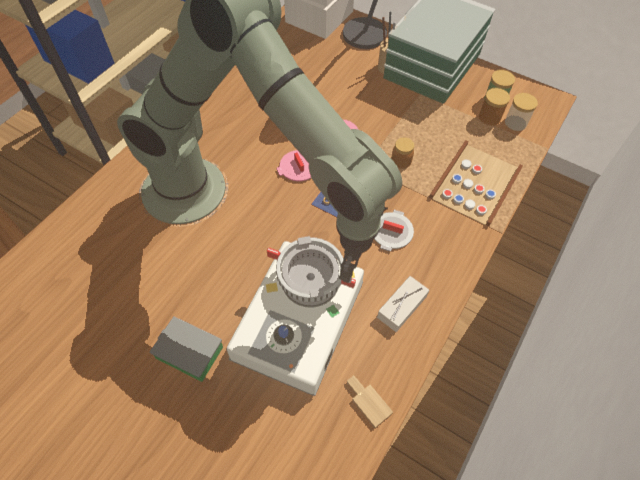

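```bash
python3 - <<'E'
from h import *
im=cv2.imread('pics/w1.png');c=cam('wrist')
C=np.array([.564,-.1])
for col,lo,hi,z in (('yel',(20,120,80),(32,255,255),.1),('grn',(45,60,40),(85,255,255),.1),('red0',(0,170,100),(6,255,255),.19)):
    for b in blobs(mask(im,lo,hi),100):
        p=onz(c,b[1],z); d=p[:2]-C; print(col,b,p.round(4),np.hypot(*d),np.arctan2(d[1],d[0]))
for px in ((324,227),(324,298),(324,262)): 
    p=onz(c,px,.19); d=p[:2]-C; print(p.round(4),np.hypot(*d),np.arctan2(d[1],d[0]))
E
```

```text
yel (np.int32(1430), [236.9, 247.6], [211, 222, 53, 52]) [ 0.641  -0.0263  0.1   ] 0.10657634805154587 0.7639184722911398
grn (np.int32(1426), [405.3, 251.3], [379, 226, 53, 51]) [ 0.6628 -0.1458  0.1   ] 0.10894357420420495 -0.43391522832420537
red0 (np.int32(1501), [323.4, 261.9], [310, 224, 28, 80]) [ 0.6738 -0.0817  0.19  ] 0.11129178984544588 0.1650891467265391
[ 0.6915 -0.0783  0.19  ] 0.1293787456513821 0.16885994217456288
[ 0.6546 -0.0861  0.19  ] 0.09167039786032613 0.15246212598895365
[ 0.6738 -0.082   0.19  ] 0.1112509242564 0.16236586446422424
```

```bash
python3 -m crank '[{"hand":0,"dx":4,"dy":0,"dz":0,"yaw":0.037},{"hand":0.3,"dx":4,"dy":15,"dz":0,"yaw":0.037},{"hand":0.3,"dx":4,"dy":30,"dz":0,"yaw":0.037},{"hand":0.3,"dx":4,"dy":45,"dz":0,"yaw":0.037},{"hand":0.3,"dx":4,"dy":55,"dz":0,"yaw":0.037},{"hand":0.3,"dx":4,"dy":55,"dz":0,"yaw":0.037},{"hand":0.7,"dx":4,"dy":55,"dz":0,"yaw":0.037},{"hand":1,"dx":4,"dy":55,"dz":0,"yaw":0.037},{"hand":1,"dx":4,"dy":55,"dz":0,"yaw":0.037},{"hand":1,"dx":4,"dy":55,"dz":0,"yaw":0.037},{"hand":1,"dx":4,"dy":55,"dz":0,"yaw":0.037},{"hand":1,"dx":4,"dy":55,"dz":0,"yaw":0.037}]' 50
cat > arc.py <<'E'
# print poses (dx,dz,yaw) for turning about a centre: rotating tool with lug by steps
import numpy as np,sys
from workcell import bot
def arc(C,dth,n,psi=None,pos=None):
    s=bot.observe(); p=np.array(s['position'])[:2] if pos is None else np.array(pos); psi=s['tool_rot'][2] if psi is None else psi
    C=np.array(C)
    for i in range(1,n+1):
        a=dth*i/n; R=np.array([[np.cos(a),-np.sin(a)],[np.sin(a),np.cos(a)]])
        d=(C+R@(p-C)-p)*1000
        print(i,'dx %.1f dz %.1f yaw %.3f'%(d@[np.cos(psi),np.sin(psi)],d@[-np.sin(psi),np.cos(psi)],-a))
if __name__=='__main__':
    a=list(map(float,sys.argv[1:])); arc(a[:2],a[2],int(a[3]))
E
python3 arc.py .564 -.1 0.615 7
```

```text
clock: 2.3
position: [0.6749, -0.0819, 0.1644]
tool_rot: [-1.57, -0.0, -1.408]
force: [-0.4, -0.2, -0.1]
grip_width: -0.0
1 dx -9.9 dz -0.4 yaw -0.088
2 dx -19.6 dz -1.7 yaw -0.176
3 dx -29.3 dz -3.9 yaw -0.264
4 dx -38.7 dz -6.8 yaw -0.351
5 dx -47.8 dz -10.6 yaw -0.439
6 dx -56.6 dz -15.2 yaw -0.527
7 dx -64.9 dz -20.5 yaw -0.615
```

```bash
python3 - <<'E'
from h import *
snap('wrist','w2'); c,a=snap('scene','s2'); c,b=snap('side','d2')
crop(a,220,220,380,340,4,'s2c');crop(b,270,195,430,315,4,'d2c')
E
```

```text
(no output)
```

View pics/w2.png

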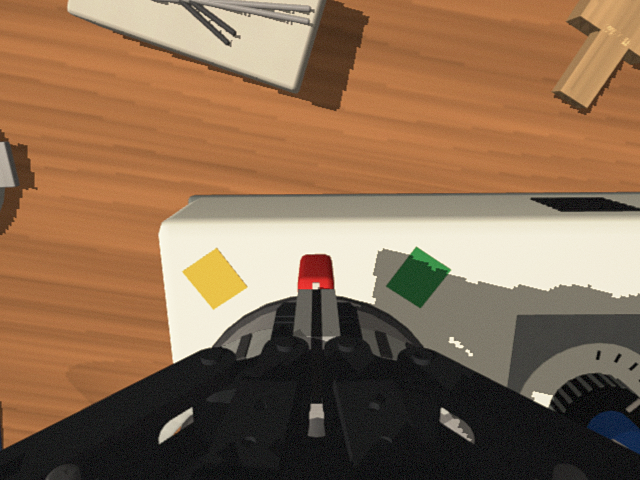

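View pics/s2c.png

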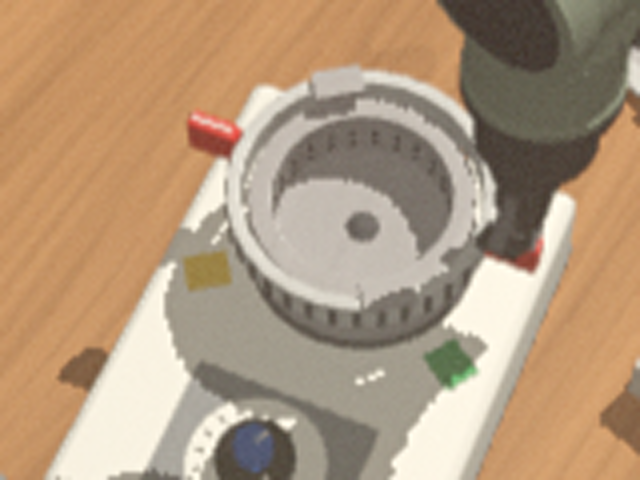

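View pics/d2c.png

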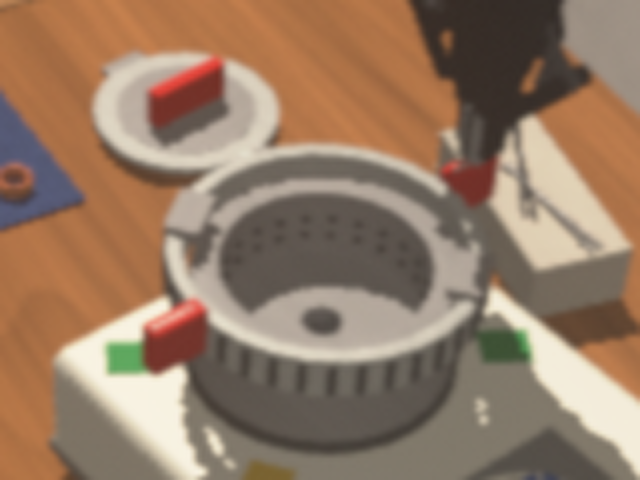

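```bash
python3 - <<'E'
from h import *
s=bot.observe();print(s)
for n in('side','scene','wrist'):
    c=cam(n);p=s['position']
    print(n,[proj(c,[p[0],p[1],z]).round(1).tolist() for z in (p[2],.19,.22)])
w=cv2.imread('pics/w2.png');crop(w,220,220,420,370,4,'w2c')
b=cv2.imread('pics/d2.png');crop(b,360,195,430,260,9,'d2d')
E
```

```text
{'clock': 2.45, 'qpos': array([-0.15432922,  0.67189368,  0.30848292,  1.49166254, -0.22466214,
        1.01283228, -1.1975351 ]), 'qd': array([-7.89048502e-04,  1.66281035e-03, -1.28005098e-04, -1.10142500e-03,
        1.18384607e-03, -3.00948361e-03,  2.42012601e-05]), 'joint_efforts': array([ 3.04561625e-03, -1.02595954e+02,  1.14885619e+01, -3.59569860e+01,
        1.91504799e-02,  4.46946651e-03,  2.44122581e-03]), 'position': array([ 0.67481246, -0.08194296,  0.16419525]), 'tool_rot': array([-1.57068221e+00, -3.00798055e-05, -1.40799823e+00]), 'force': array([ 0.58840924, -0.30614246,  0.65967015]), 'moment': array([-0.00398685,  0.05225076,  0.01962297]), 'grip_width': -0.00026579862982198106}
side [[387.5, 242.9], [388.7, 234.4], [390.2, 224.2]]
scene [[349.6, 283.7], [350.2, 279.1], [350.9, 273.5]]
wrist [[315.8, 282.1], [315.7, 308.2], [315.4, 351.0]]
```

View pics/w2c.png

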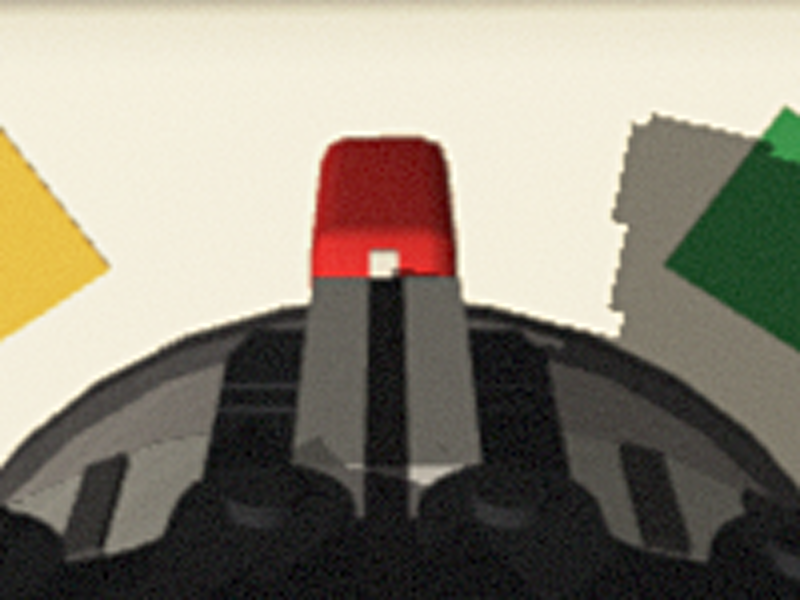

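View pics/d2d.png

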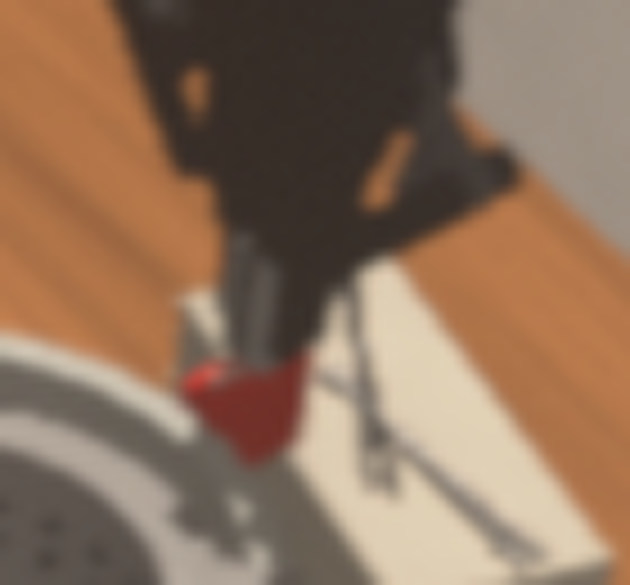

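```bash
python3 - <<'E'
from h import *
c=cam('wrist'); K,R,t=c; o=-R.T@t; print('cam',o)
C=np.array([.564,-.1]); d=np.array([.6748,-.0819])-C; u=d/np.hypot(*d)
for r in (.090,.101,.112,.123,.125):
  for z in (.164,.19): print(r,z,proj(c,[*(C+u*r),z]).round(1))
E
```

```text
cam [ 0.74355079 -0.07116416  0.33493443]
0.09 0.164 [315.8 328.1]
0.09 0.19 [315.6 360.3]
0.101 0.164 [315.7 305.7]
0.101 0.19 [315.6 335. ]
0.112 0.164 [315.7 282.5]
0.112 0.19 [315.6 308.8]
0.123 0.164 [315.7 258.6]
0.123 0.19 [315.5 281.6]
0.125 0.164 [315.7 254.2]
0.125 0.19 [315.5 276.5]
```

```bash
python3 -m crank '[{"hand":1,"dx":0,"dy":-20,"dz":0,"yaw":0},{"hand":1,"dx":0,"dy":-40,"dz":0,"yaw":0},{"hand":1,"dx":0,"dy":-40,"dz":0,"yaw":0}]' 
python3 - <<'E'
from h import *
s=bot.observe();print(s['position'],s['force'],s['grip_width'])
p=s['position']
for n,nm in(('side','d3'),('wrist','w3')):
    c,im=snap(n,nm)
    q=proj(c,p); print(q)
    x,y=q.astype(int); crop(im,max(0,x-60),max(0,y-60),x+60,y+45,5,nm+'c')
E
```

```text
clock: 2.7
position: [0.6763, -0.0824, 0.2078]
tool_rot: [-1.566, -0.001, -1.408]
force: [0.9, -0.1, 0.4]
grip_width: -0.0001
[ 0.67626927 -0.08236896  0.20778447] [ 0.86661315 -0.13602366  0.35310868] -7.288675998717838e-05
[390.21458424 228.31100192]
[316.42078844 282.55368449]
```

View pics/d3c.png

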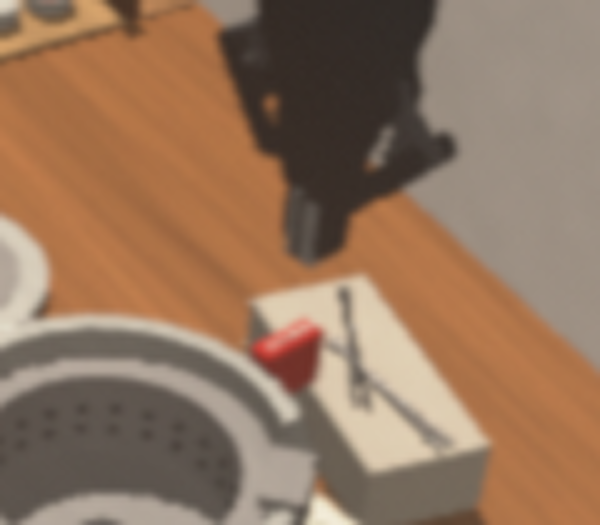

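View pics/w3c.png

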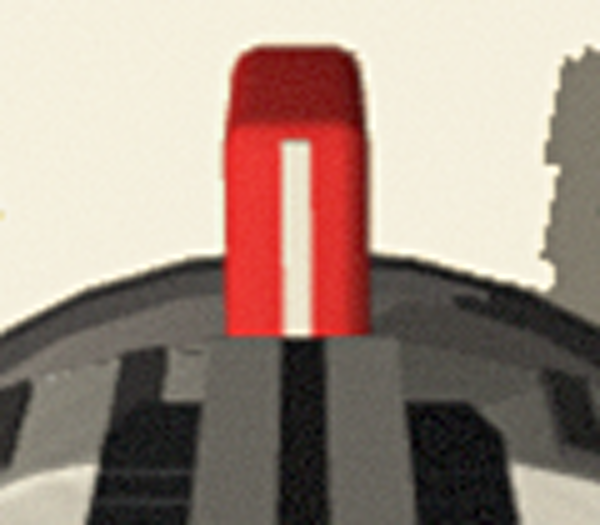

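```bash
python3 - <<'E'
from workcell import bot
print(bot.observe()['position'])
E
python3 -m crank '[{"hand":1,"dx":0,"dy":20,"dz":0,"yaw":0},{"hand":1,"dx":0,"dy":36,"dz":0,"yaw":0},{"hand":1,"dx":0,"dy":36,"dz":0,"yaw":0},{"hand":1,"dx":0,"dy":36,"dz":0,"yaw":0}]'
python3 -m crank '[{"hand":1,"dx":0,"dy":3,"dz":0,"yaw":0},{"hand":1,"dx":0,"dy":3,"dz":0,"yaw":0},{"hand":1,"dx":0,"dy":3,"dz":0,"yaw":0}]'
python3 -m crank '[{"hand":1,"dx":0,"dy":3,"dz":0,"yaw":0},{"hand":1,"dx":0,"dy":3,"dz":0,"yaw":0},{"hand":1,"dx":0,"dy":3,"dz":0,"yaw":0}]'
```

```text
[ 0.67507762 -0.08197276  0.20469582]
clock: 3.13
position: [0.6741, -0.0819, 0.1671]
tool_rot: [-1.573, 0.0, -1.408]
force: [0.2, -0.9, 0.4]
grip_width: 0.0002
clock: 3.38
position: [0.675, -0.082, 0.1656]
tool_rot: [-1.57, -0.0, -1.408]
force: [-0.3, 0.0, 0.7]
grip_width: 0.0006
clock: 3.63
position: [0.6753, -0.0821, 0.1629]
tool_rot: [-1.569, -0.0, -1.408]
force: [0.1, -0.3, 6.2]
grip_width: 0.0002
```

```bash
python3 -m crank '[{"hand":1,"dx":0,"dy":-20,"dz":0,"yaw":0},{"hand":0.4,"dx":0,"dy":-30,"dz":0,"yaw":0},{"hand":0.4,"dx":0,"dy":-30,"dz":0,"yaw":0},{"hand":0.4,"dx":0,"dy":-30,"dz":0,"yaw":0},{"hand":0.4,"dx":0,"dy":-30,"dz":0,"yaw":0},{"hand":0.4,"dx":0,"dy":-30,"dz":0,"yaw":0},{"hand":0.4,"dx":0,"dy":-15,"dz":0,"yaw":0},{"hand":0.4,"dx":0,"dy":0,"dz":0,"yaw":0},{"hand":0.4,"dx":0,"dy":12,"dz":0,"yaw":0},{"hand":0.4,"dx":0,"dy":25,"dz":0,"yaw":0},{"hand":0.4,"dx":0,"dy":25,"dz":0,"yaw":0}]'
python3 -m crank '[{"hand":1},{"hand":1},{"hand":1},{"hand":1},{"hand":1},{"hand":1},{"hand":1},{"hand":1}]' 50
```

```text
clock: 4.55
position: [0.6734, -0.0817, 0.1341]
tool_rot: [-1.575, 0.001, -1.408]
force: [-0.1, 0.2, 0.1]
grip_width: 0.0514$[0]: bad value
```

```bash
python3 -m crank '[{"hand":1,"dx":0,"dy":0,"dz":0,"yaw":0},{"hand":1,"dx":0,"dy":0,"dz":0,"yaw":0},{"hand":1,"dx":0,"dy":0,"dz":0,"yaw":0},{"hand":1,"dx":0,"dy":0,"dz":0,"yaw":0},{"hand":1,"dx":0,"dy":0,"dz":0,"yaw":0},{"hand":1,"dx":0,"dy":0,"dz":0,"yaw":0}]' 50
python3 arc.py .564 -.1 0.63 7
```

```text
clock: 5.05
position: [0.6753, -0.0821, 0.138]
tool_rot: [-1.569, -0.0, -1.408]
force: [-1.4, -0.6, 6.7]
grip_width: 0.0134
1 dx -10.1 dz -0.4 yaw -0.090
2 dx -20.2 dz -1.8 yaw -0.180
3 dx -30.1 dz -4.0 yaw -0.270
4 dx -39.7 dz -7.1 yaw -0.360
5 dx -49.1 dz -11.1 yaw -0.450
6 dx -58.0 dz -15.9 yaw -0.540
7 dx -66.5 dz -21.4 yaw -0.630
```

```bash
python3 -m crank '[{"hand":1,"dx":-5,"dy":0,"dz":-0.1,"yaw":-0.045},{"hand":1,"dx":-10.1,"dy":0,"dz":-0.4,"yaw":-0.09},{"hand":1,"dx":-20.2,"dy":0,"dz":-1.8,"yaw":-0.18},{"hand":1,"dx":-30.1,"dy":0,"dz":-4,"yaw":-0.27},{"hand":1,"dx":-39.7,"dy":0,"dz":-7.1,"yaw":-0.36},{"hand":1,"dx":-49.1,"dy":0,"dz":-11.1,"yaw":-0.45},{"hand":1,"dx":-58,"dy":0,"dz":-15.9,"yaw":-0.54},{"hand":1,"dx":-64.6,"dy":0,"dz":-20.1,"yaw":-0.61},{"hand":1,"dx":-64.6,"dy":0,"dz":-20.1,"yaw":-0.61},{"hand":1,"dx":-64.6,"dy":0,"dz":-20.1,"yaw":-0.61},{"hand":1,"dx":-64.6,"dy":0,"dz":-20.1,"yaw":-0.61}]' 50
python3 - <<'E'
from h import *
snap('wrist','w4')
im=cv2.imread('pics/w4.png');c=cam('wrist');s=bot.observe();print(s['position'],s['force'],s['moment'],s['tool_rot'])
d=s['position'][:2]-np.array([.564,-.1]);print(np.hypot(*d),np.arctan2(d[1],d[0]))
E
```

```text
clock: 5.97
position: [0.6455, -0.023, 0.1381]
tool_rot: [-1.57, -0.003, -0.8]
force: [4.7, -6.3, 4.7]
grip_width: 0.0131
[ 0.6455141  -0.02299275  0.13808847] [ 3.83201386 -6.74915506  4.44360256] [-1.18956128 -0.59157185 -0.28304399] [-1.56987849 -0.00282314 -0.79955474]
0.1121368139944372 0.7569752964968716
```

View pics/w4.png

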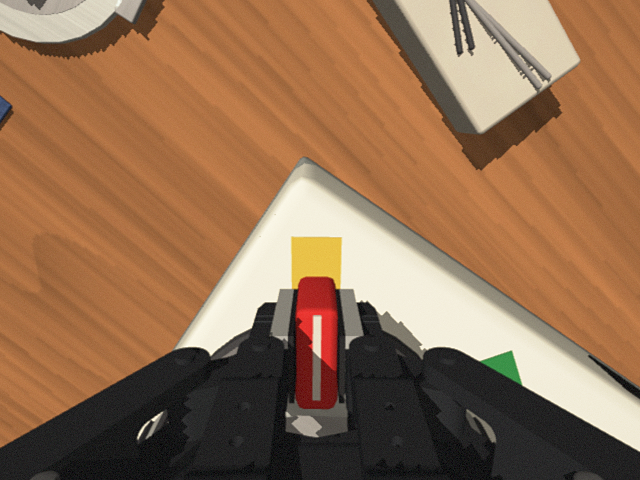

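```bash
python3 -m crank '[{"hand":1,"dx":-3,"dy":0,"dz":0,"yaw":-0.02},{"hand":1,"dx":-3,"dy":0,"dz":0,"yaw":-0.02},{"hand":1,"dx":-3,"dy":0,"dz":0,"yaw":-0.02},{"hand":0.3,"dx":0,"dy":0,"dz":0,"yaw":0},{"hand":0.3,"dx":0,"dy":0,"dz":0,"yaw":0},{"hand":0.3,"dx":0,"dy":-2,"dz":0,"yaw":0},{"hand":0.3,"dx":0,"dy":-40,"dz":0,"yaw":0},{"hand":0.3,"dx":0,"dy":-80,"dz":0,"yaw":0},{"hand":0.3,"dx":0,"dy":-120,"dz":0,"yaw":0},{"hand":0.3,"dx":0,"dy":-150,"dz":0,"yaw":0},{"hand":0.3,"dx":0,"dy":-150,"dz":0,"yaw":0}]' 50
python3 - <<'E'
from h import *
c,im=snap('wrist','w5');s=bot.observe();print(s['position'],s['tool_rot'])
C=np.array([.564,-.1])
for col,lo,hi,z in (('yel',(20,120,80),(32,255,255),.1),('grn',(45,60,40),(85,255,255),.1),('red0',(0,170,100),(6,255,255),.19)):
    for b in blobs(mask(im,lo,hi),60):
        p=onz(c,b[1],z); d=p[:2]-C; print(col,b,p.round(4),np.hypot(*d),np.arctan2(d[1],d[0]))
E
```

```text
clock: 6.93
position: [0.6465, -0.0212, 0.294]
tool_rot: [-1.564, -0.006, -0.797]
force: [0.9, 0.6, 0.1]
grip_width: 0.0601
[ 0.64558609 -0.02111261  0.29077904] [-1.56651587 -0.00336368 -0.79712026]
yel (np.int32(489), [314.8, 202.2], [301, 191, 30, 34]) [ 0.6446 -0.0223  0.1   ] 0.11193943289981292 0.7672285774131888
grn (np.int32(830), [423.2, 279.8], [404, 263, 39, 32]) [ 0.6623 -0.1452  0.1   ] 0.10825136089690536 -0.4311446173951732
red0 (np.int32(375), [114.4, 11.0], [104, 0, 24, 26]) [0.6565 0.1541 0.19  ] 0.27046119413311925 1.2216062714574414
red0 (np.int32(849), [315.9, 231.5], [306, 203, 20, 58]) [ 0.6431 -0.0247  0.19  ] 0.10917346825213467 0.7609002287229838
```

View pics/w5.png

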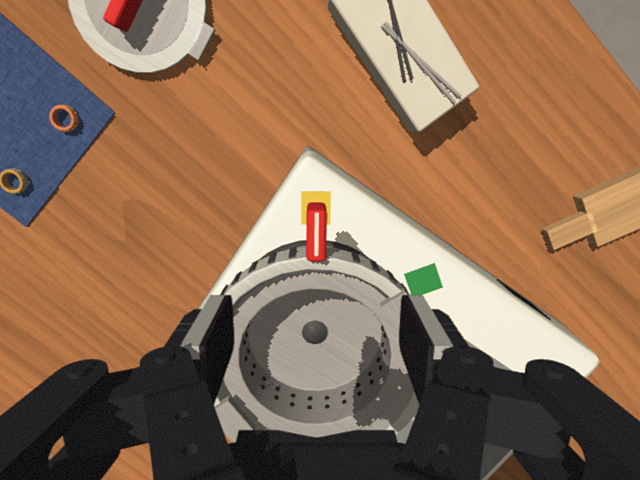

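```bash
python3 -m crank '[{"hand":0.4,"dx":-70,"dy":0,"dz":5,"yaw":-0.2},{"hand":0.4,"dx":-140,"dy":0,"dz":10,"yaw":-0.4},{"hand":0.4,"dx":-210,"dy":0,"dz":16,"yaw":-0.6},{"hand":0.4,"dx":-273,"dy":0,"dz":21,"yaw":-0.797},{"hand":0.4,"dx":-273,"dy":0,"dz":21,"yaw":-0.797},{"hand":0.4,"dx":-273,"dy":0,"dz":21,"yaw":-0.797},{"hand":0.4,"dx":-273,"dy":0,"dz":21,"yaw":-0.797},{"hand":0.4,"dx":-273,"dy":0,"dz":21,"yaw":-0.797},{"hand":0.4,"dx":-273,"dy":0,"dz":21,"yaw":-0.797},{"hand":0.4,"dx":-273,"dy":0,"dz":21,"yaw":-0.797},{"hand":0.4,"dx":-273,"dy":0,"dz":21,"yaw":-0.797}]' 40
cat > rings.py <<'E'
from h import *
import sys
n=sys.argv[1]
c,im=snap('wrist',n);s=bot.observe();p0=s['position'];psi=s['tool_rot'][2];print(p0.round(4),s['tool_rot'].round(4),s['clock'])
hsv=cv2.cvtColor(im,cv2.COLOR_BGR2HSV)
mat=cv2.inRange(hsv,(105,90,20),(125,255,255))
cn=max(cv2.findContours(mat,cv2.RETR_EXTERNAL,cv2.CHAIN_APPROX_NONE)[0],key=cv2.contourArea)
hull=cv2.convexHull(cn); m=np.zeros_like(mat); cv2.fillPoly(m,[hull],255)
non=cv2.bitwise_and(m,cv2.bitwise_not(mat)); non=cv2.morphologyEx(non,cv2.MORPH_OPEN,np.ones((2,2),np.uint8))
for k in cv2.findContours(non,cv2.RETR_EXTERNAL,cv2.CHAIN_APPROX_NONE)[0]:
    if cv2.contourArea(k)<100: continue
    (x,y),r=cv2.minEnclosingCircle(k); mm=np.zeros_like(m); cv2.drawContours(mm,[k],-1,255,-1)
    col=cv2.mean(im,cv2.bitwise_and(mm,non))[:3]
    p=onz(c,(x,y),.008); d=(p-p0)*1000
    print('px',round(x),round(y),'r',round(r,1),'area',cv2.contourArea(k),'bgr',[round(v) for v in col],'world',p.round(4),'dx %.0f dz %.0f'%(d[:2]@[np.cos(psi),np.sin(psi)],d[:2]@[-np.sin(psi),np.cos(psi)]))
E
python3 rings.py w6
```

```text
clock: 7.9
position: [0.4693, 0.1878, 0.2868]
tool_rot: [-1.571, 0.0, -0.003]
force: [-0.0, 0.3, 0.2]
grip_width: 0.0512
[0.4694 0.1878 0.2868] [-1.5712e+00  4.0000e-04 -2.9000e-03] 7.95
px 360 160 r 14.1 area 560.5 bgr [91, 113, 170] world [0.5153 0.2132 0.008 ] dx 46 dz 26
px 272 159 r 13.9 area 559.5 bgr [92, 131, 163] world [0.4224 0.2138 0.008 ] dx -47 dz 26
px 261 34 r 16.2 area 692.5 bgr [124, 126, 130] world [0.4151 0.3346 0.008 ] dx -55 dz 147
px 361 32 r 16.6 area 730.5 bgr [79, 81, 85] world [0.5128 0.3357 0.008 ] dx 43 dz 148
```

View pics/w6.png

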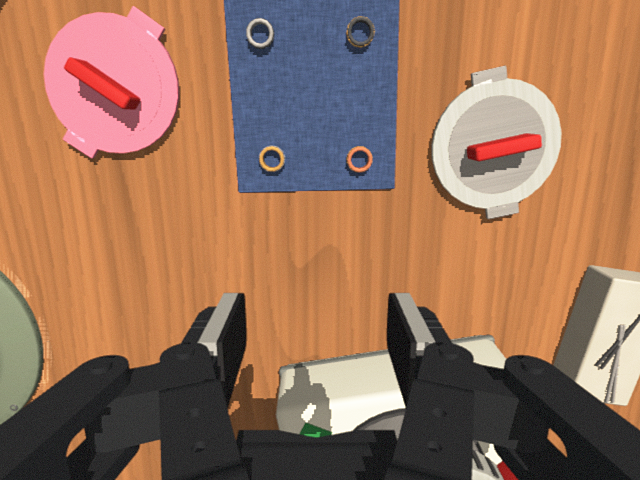

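```bash
python3 -m crank '[{"hand":0.4,"dx":30,"dy":20,"dz":15,"yaw":0},{"hand":0.4,"dx":46,"dy":60,"dz":25,"yaw":0},{"hand":0.4,"dx":46,"dy":100,"dz":25,"yaw":0},{"hand":0.4,"dx":46,"dy":140,"dz":25,"yaw":0},{"hand":0.4,"dx":46,"dy":180,"dz":25,"yaw":0},{"hand":0.4,"dx":46,"dy":220,"dz":25,"yaw":0},{"hand":0.4,"dx":46,"dy":250,"dz":25,"yaw":0},{"hand":0.4,"dx":46,"dy":275,"dz":25,"yaw":0},{"hand":0.4,"dx":46,"dy":295,"dz":25,"yaw":0},{"hand":0.4,"dx":46,"dy":305,"dz":25,"yaw":0},{"hand":0.4,"dx":46,"dy":305,"dz":25,"yaw":0},{"hand":0.4,"dx":46,"dy":305,"dz":25,"yaw":0}]' 40
python3 - <<'E'
from h import *
c,im=snap('wrist','w7')
c,b=snap('side','d7'); crop(b,210,170,330,260,5,'d7c')
E
```

```text
clock: 8.95
position: [0.5153, 0.2133, -0.0177]
tool_rot: [-1.571, 0.0, -0.002]
force: [-0.1, 0.2, -0.2]
grip_width: 0.0513
```

View pics/w7.png

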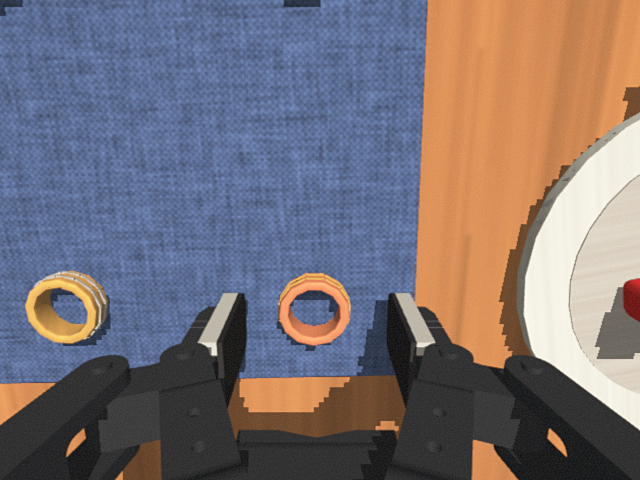

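View pics/d7c.png

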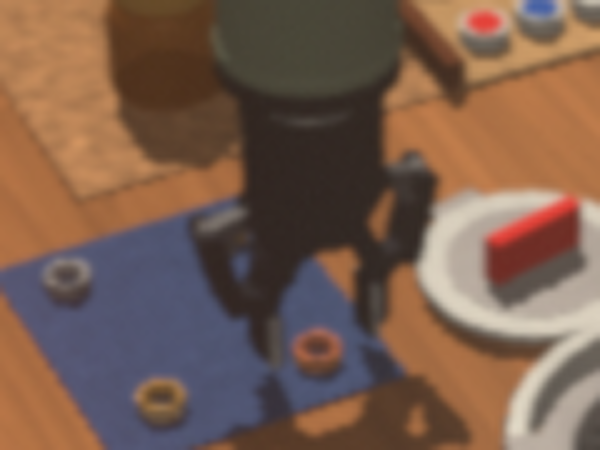

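```bash
python3 -m crank '[{"hand":0.4,"dx":0,"dy":4,"dz":0,"yaw":0},{"hand":0.4,"dx":0,"dy":8,"dz":0,"yaw":0},{"hand":0.4,"dx":0,"dy":8,"dz":0,"yaw":0},{"hand":1,"dx":0,"dy":8,"dz":0,"yaw":0},{"hand":1,"dx":0,"dy":8,"dz":0,"yaw":0},{"hand":1,"dx":0,"dy":8,"dz":0,"yaw":0},{"hand":1,"dx":0,"dy":8,"dz":0,"yaw":0},{"hand":1,"dx":0,"dy":8,"dz":0,"yaw":0},{"hand":1,"dx":0,"dy":-2,"dz":0,"yaw":0},{"hand":1,"dx":0,"dy":-20,"dz":0,"yaw":0},{"hand":1,"dx":0,"dy":-60,"dz":0,"yaw":0},{"hand":1,"dx":0,"dy":-60,"dz":0,"yaw":0}]' 40
python3 - <<'E'
from h import *
c,im=snap('wrist','w8')
E
```

```text
clock: 10.05
position: [0.5174, 0.2147, 0.0476]
tool_rot: [-1.568, -0.006, -0.001]
force: [1.4, 0.4, 0.7]
grip_width: 0.0234
```

View pics/w8.png

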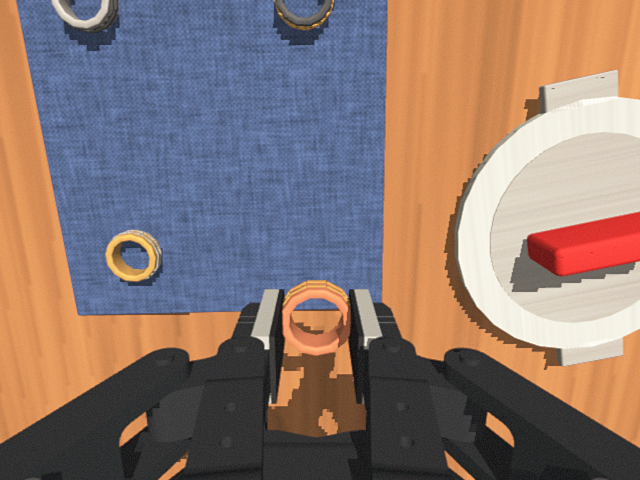

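```bash
python3 -m crank '[{"hand":1,"dx":0,"dy":-40,"dz":0,"yaw":0},{"hand":1,"dx":0,"dy":-80,"dz":0,"yaw":0},{"hand":1,"dx":0,"dy":-120,"dz":0,"yaw":0},{"hand":1,"dx":10,"dy":-150,"dz":-30,"yaw":0},{"hand":1,"dx":20,"dy":-180,"dz":-60,"yaw":0},{"hand":1,"dx":25,"dy":-190,"dz":-100,"yaw":0},{"hand":1,"dx":30,"dy":-190,"dz":-140,"yaw":0},{"hand":1,"dx":40,"dy":-190,"dz":-180,"yaw":0},{"hand":1,"dx":48,"dy":-190,"dz":-220,"yaw":0},{"hand":1,"dx":48,"dy":-190,"dz":-260,"yaw":0},{"hand":1,"dx":48,"dy":-190,"dz":-283,"yaw":0},{"hand":1,"dx":48,"dy":-190,"dz":-283,"yaw":0}]' 40
python3 - <<'E'
from h import *
c,im=snap('wrist','w9')
E
```

```text
clock: 11.1
position: [0.5619, -0.0756, 0.2317]
tool_rot: [-1.573, 0.001, -0.008]
force: [-0.4, -0.1, -1.1]
grip_width: 0.0233
```

View pics/w9.png

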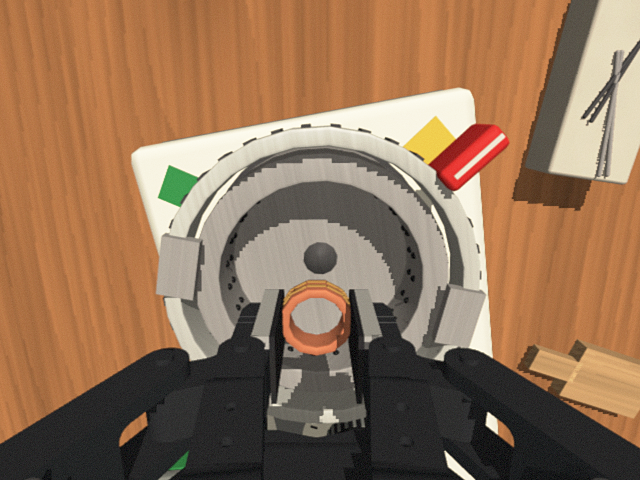

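```bash
python3 -c "
from h import *
c=cam('wrist');s=bot.observe();print(s['position'],onz(c,(320,258),.132))"
python3 -m crank '[{"hand":1,"dx":0,"dy":35,"dz":0,"yaw":0},{"hand":1,"dx":0,"dy":70,"dz":0,"yaw":0},{"hand":1,"dx":0,"dy":95,"dz":0,"yaw":0},{"hand":1,"dx":0,"dy":113,"dz":0,"yaw":0},{"hand":1,"dx":0,"dy":113,"dz":0,"yaw":0},{"hand":0.5,"dx":0,"dy":113,"dz":0,"yaw":0},{"hand":0.5,"dx":0,"dy":113,"dz":0,"yaw":0},{"hand":0.5,"dx":0,"dy":113,"dz":0,"yaw":0},{"hand":0.5,"dx":0,"dy":80,"dz":0,"yaw":0},{"hand":0.5,"dx":0,"dy":40,"dz":0,"yaw":0},{"hand":0.5,"dx":0,"dy":0,"dz":0,"yaw":0},{"hand":0.4,"dx":0,"dy":-10,"dz":0,"yaw":0}]' 40
python3 - <<'E'
from h import *
c,im=snap('wrist','w10')
E
```

```text
[ 0.56215603 -0.07238466  0.23162375] [ 0.56406509 -0.09514904  0.132     ]
clock: 12.15
position: [0.565, -0.0696, 0.2493]
tool_rot: [-1.571, -0.009, -0.001]
force: [-0.2, 0.1, 0.6]
grip_width: 0.051
```

View pics/w10.png

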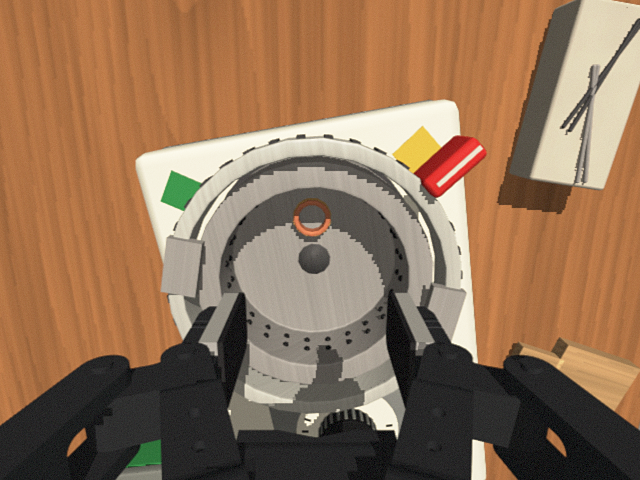

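```bash
python3 -m crank '[{"hand":0.4,"dx":-20,"dy":0,"dz":38,"yaw":0},{"hand":0.4,"dx":-40,"dy":0,"dz":74,"yaw":0},{"hand":0.4,"dx":-60,"dy":0,"dz":110,"yaw":0},{"hand":0.4,"dx":-80,"dy":0,"dz":146,"yaw":0},{"hand":0.4,"dx":-100,"dy":10,"dz":180,"yaw":0},{"hand":0.4,"dx":-120,"dy":20,"dz":210,"yaw":0},{"hand":0.4,"dx":-135,"dy":30,"dz":240,"yaw":0},{"hand":0.4,"dx":-141,"dy":50,"dz":260,"yaw":0},{"hand":0.4,"dx":-141,"dy":70,"dz":260,"yaw":0},{"hand":0.4,"dx":-141,"dy":70,"dz":260,"yaw":0},{"hand":0.4,"dx":-141,"dy":70,"dz":260,"yaw":0}]' 40
python3 rings.py w11
```

```text
clock: 13.12
position: [0.4219, 0.1904, 0.1726]
tool_rot: [-1.571, 0.0, -0.001]
force: [1.2, -0.2, -0.8]
grip_width: 0.0513
[0.4225 0.1903 0.1732] [-1.5707e+00 -8.0000e-04 -1.9000e-03] 13.1667
px 318 177 r 18.2 area 963.5 bgr [101, 149, 182] world [0.4227 0.2139 0.008 ] dx 0 dz 24
px 444 9 r 21.3 area 557.5 bgr [79, 83, 90] world [0.5136 0.334  0.008 ] dx 91 dz 144
px 307 10 r 20.4 area 502.0 bgr [136, 139, 142] world [0.415  0.3336 0.008 ] dx -8 dz 143
```

View pics/w11.png

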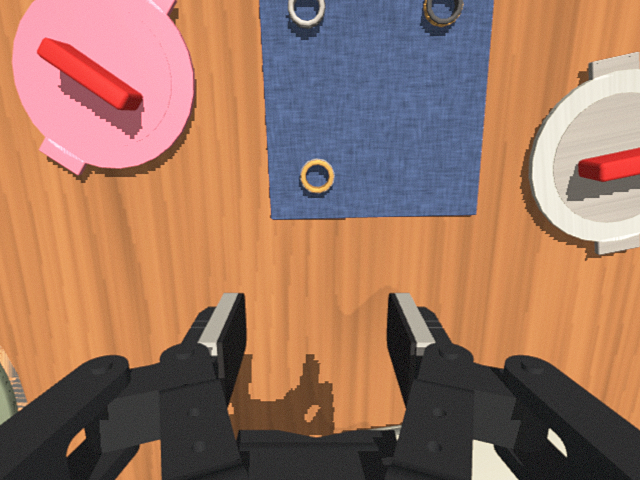

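```bash
python3 -m crank '[{"hand":0.4,"dx":0,"dy":30,"dz":24,"yaw":0},{"hand":0.4,"dx":0,"dy":70,"dz":24,"yaw":0},{"hand":0.4,"dx":0,"dy":110,"dz":24,"yaw":0},{"hand":0.4,"dx":0,"dy":145,"dz":24,"yaw":0},{"hand":0.4,"dx":0,"dy":175,"dz":24,"yaw":0},{"hand":0.4,"dx":0,"dy":190,"dz":24,"yaw":0},{"hand":0.4,"dx":0,"dy":198,"dz":24,"yaw":0},{"hand":0.4,"dx":0,"dy":198,"dz":24,"yaw":0},{"hand":1,"dx":0,"dy":198,"dz":24,"yaw":0},{"hand":1,"dx":0,"dy":198,"dz":24,"yaw":0},{"hand":1,"dx":0,"dy":198,"dz":24,"yaw":0},{"hand":1,"dx":0,"dy":198,"dz":24,"yaw":0}]' 40
python3 -m crank '[{"hand":1,"dx":0,"dy":0,"dz":0,"yaw":0},{"hand":1,"dx":0,"dy":-15,"dz":0,"yaw":0},{"hand":1,"dx":0,"dy":-40,"dz":0,"yaw":0},{"hand":1,"dx":0,"dy":-80,"dz":0,"yaw":0},{"hand":1,"dx":0,"dy":-120,"dz":0,"yaw":0},{"hand":1,"dx":10,"dy":-160,"dz":0,"yaw":0},{"hand":1,"dx":20,"dy":-200,"dz":0,"yaw":0},{"hand":1,"dx":35,"dy":-235,"dz":-20,"yaw":0},{"hand":1,"dx":50,"dy":-260,"dz":-50,"yaw":0},{"hand":1,"dx":65,"dy":-260,"dz":-80,"yaw":0},{"hand":1,"dx":80,"dy":-260,"dz":-115,"yaw":0},{"hand":1,"dx":95,"dy":-260,"dz":-150,"yaw":0}]' 40
```

```text
clock: 14.17
position: [0.4231, 0.2151, -0.0241]
tool_rot: [-1.57, -0.002, -0.002]
force: [-1.5, -1.7, 12.7]
grip_width: 0.0235
clock: 15.17
position: [0.5174, 0.063, 0.2363]
tool_rot: [-1.57, -0.003, -0.001]
force: [-0.4, 1.0, -0.8]
grip_width: 0.0232
```

```bash
python3 -m crank '[{"hand":1,"dx":12,"dy":0,"dz":-38,"yaw":0},{"hand":1,"dx":24,"dy":0,"dz":-76,"yaw":0},{"hand":1,"dx":36,"dy":0,"dz":-114,"yaw":0},{"hand":1,"dx":46,"dy":0,"dz":-152,"yaw":0},{"hand":1,"dx":46,"dy":0,"dz":-189,"yaw":0},{"hand":1,"dx":46,"dy":0,"dz":-189,"yaw":0},{"hand":1,"dx":46,"dy":0,"dz":-189,"yaw":0},{"hand":1,"dx":46,"dy":40,"dz":-189,"yaw":0},{"hand":1,"dx":46,"dy":80,"dz":-189,"yaw":0},{"hand":1,"dx":46,"dy":105,"dz":-189,"yaw":0},{"hand":1,"dx":46,"dy":115,"dz":-189,"yaw":0},{"hand":1,"dx":46,"dy":115,"dz":-189,"yaw":0}]' 40
python3 -m crank '[{"hand":0.5,"dx":0,"dy":0,"dz":0,"yaw":0},{"hand":0.5,"dx":0,"dy":0,"dz":0,"yaw":0},{"hand":0.5,"dx":0,"dy":0,"dz":0,"yaw":0},{"hand":0.5,"dx":0,"dy":-35,"dz":0,"yaw":0},{"hand":0.5,"dx":0,"dy":-75,"dz":0,"yaw":0},{"hand":0.4,"dx":0,"dy":-115,"dz":0,"yaw":0},{"hand":0.4,"dx":0,"dy":-125,"dz":0,"yaw":0}]' 40
python3 - <<'E'
from h import *
c,im=snap('wrist','w12')
E
```

```text
clock: 16.17
position: [0.5618, -0.1234, 0.1182]
tool_rot: [-1.57, 0.002, 0.0]
force: [0.1, 0.9, -0.6]
grip_width: 0.0234
clock: 16.75
position: [0.5649, -0.1249, 0.2514]
tool_rot: [-1.572, -0.009, -0.001]
force: [-0.1, -0.2, 0.3]
grip_width: 0.0514
```

View pics/w12.png

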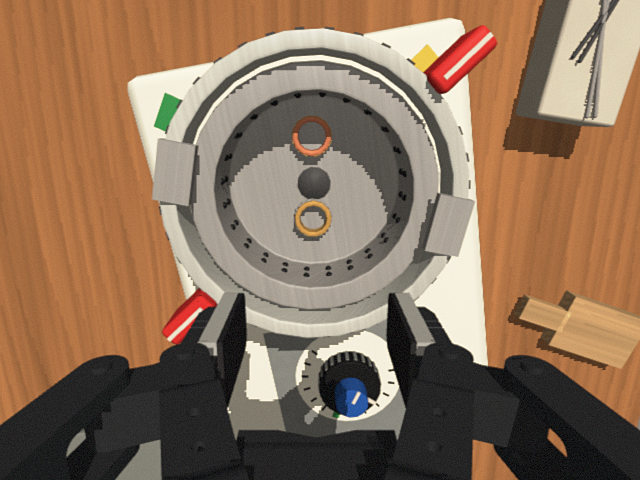

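```bash
python3 -m crank '[{"hand":0.4,"dx":-12,"dy":0,"dz":38,"yaw":0},{"hand":0.4,"dx":-25,"dy":0,"dz":76,"yaw":0},{"hand":0.4,"dx":-38,"dy":0,"dz":114,"yaw":0},{"hand":0.4,"dx":-50,"dy":0,"dz":152,"yaw":0},{"hand":0.4,"dx":-63,"dy":0,"dz":190,"yaw":0},{"hand":0.4,"dx":-76,"dy":0,"dz":228,"yaw":0},{"hand":0.4,"dx":-90,"dy":10,"dz":266,"yaw":0},{"hand":0.4,"dx":-103,"dy":20,"dz":304,"yaw":0},{"hand":0.4,"dx":-116,"dy":30,"dz":342,"yaw":0},{"hand":0.4,"dx":-130,"dy":45,"dz":380,"yaw":0},{"hand":0.4,"dx":-145,"dy":60,"dz":415,"yaw":0},{"hand":0.4,"dx":-145,"dy":70,"dz":430,"yaw":0}]' 40
python3 -m crank '[{"hand":0.4,"dx":0,"dy":0,"dz":0,"yaw":0},{"hand":0.4,"dx":0,"dy":0,"dz":0,"yaw":0}]' 40
python3 rings.py w13
```

```text
clock: 17.8
position: [0.4149, 0.3105, 0.1741]
tool_rot: [-1.569, 0.0, 0.004]
force: [-1.6, 1.4, 0.4]
grip_width: 0.0511
clock: 17.97
position: [0.4178, 0.3063, 0.1744]
tool_rot: [-1.571, -0.0, 0.001]
force: [0.2, -0.1, -0.7]
grip_width: 0.0515
[0.4184 0.3055 0.1748] [-1.5707e+00 -8.0000e-04 -1.1000e-03] 18.0167
px 418 319 r 37.2 area 2057.0 bgr [86, 90, 93] world [0.5068 0.2046 0.008 ] dx 88 dz -101
px 313 171 r 18.1 area 933.0 bgr [151, 155, 159] world [0.415  0.3337 0.008 ] dx -3 dz 28
px 436 170 r 19.0 area 1006.0 bgr [87, 90, 96] world [0.513  0.3353 0.008 ] dx 95 dz 30
```

View pics/w13.png

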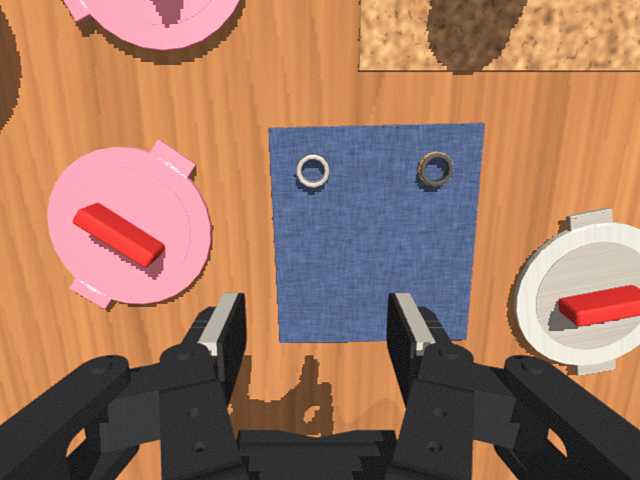

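```bash
python3 -m crank '[{"hand":0.4,"dx":-3,"dy":30,"dz":28,"yaw":0},{"hand":0.4,"dx":-3,"dy":70,"dz":28,"yaw":0},{"hand":0.4,"dx":-3,"dy":110,"dz":28,"yaw":0},{"hand":0.4,"dx":-3,"dy":145,"dz":28,"yaw":0},{"hand":0.4,"dx":-3,"dy":175,"dz":28,"yaw":0},{"hand":0.4,"dx":-3,"dy":190,"dz":28,"yaw":0},{"hand":0.4,"dx":-3,"dy":197,"dz":28,"yaw":0},{"hand":0.4,"dx":-3,"dy":197,"dz":28,"yaw":0},{"hand":1,"dx":-3,"dy":197,"dz":28,"yaw":0},{"hand":1,"dx":-3,"dy":197,"dz":28,"yaw":0},{"hand":1,"dx":-3,"dy":197,"dz":28,"yaw":0},{"hand":1,"dx":-3,"dy":197,"dz":28,"yaw":0}]' 40
python3 -m crank '[{"hand":1,"dx":0,"dy":0,"dz":0,"yaw":0},{"hand":1,"dx":0,"dy":-15,"dz":0,"yaw":0},{"hand":1,"dx":0,"dy":-40,"dz":0,"yaw":0},{"hand":1,"dx":0,"dy":-80,"dz":0,"yaw":0},{"hand":1,"dx":0,"dy":-120,"dz":0,"yaw":0},{"hand":1,"dx":0,"dy":-160,"dz":0,"yaw":0},{"hand":1,"dx":10,"dy":-195,"dz":-20,"yaw":0},{"hand":1,"dx":20,"dy":-225,"dz":-45,"yaw":0},{"hand":1,"dx":35,"dy":-250,"dz":-72,"yaw":0},{"hand":1,"dx":48,"dy":-260,"dz":-108,"yaw":0},{"hand":1,"dx":61,"dy":-260,"dz":-145,"yaw":0},{"hand":1,"dx":74,"dy":-260,"dz":-182,"yaw":0}]' 40
```

```text
clock: 19.02
position: [0.4162, 0.3341, -0.0211]
tool_rot: [-1.569, -0.002, -0.002]
force: [0.3, -2.8, 11.0]
grip_width: 0.0233
clock: 20.02
position: [0.4896, 0.15, 0.2394]
tool_rot: [-1.569, -0.004, -0.001]
force: [0.5, -0.5, -0.3]
grip_width: 0.0231
```

```bash
python3 -m crank '[{"hand":1,"dx":14,"dy":0,"dz":-36,"yaw":0},{"hand":1,"dx":28,"dy":0,"dz":-72,"yaw":0},{"hand":1,"dx":42,"dy":0,"dz":-108,"yaw":0},{"hand":1,"dx":56,"dy":0,"dz":-144,"yaw":0},{"hand":1,"dx":70,"dy":0,"dz":-180,"yaw":0},{"hand":1,"dx":84,"dy":0,"dz":-216,"yaw":0},{"hand":1,"dx":96,"dy":0,"dz":-250,"yaw":0},{"hand":1,"dx":96,"dy":0,"dz":-250,"yaw":0},{"hand":1,"dx":96,"dy":30,"dz":-250,"yaw":0},{"hand":1,"dx":96,"dy":70,"dz":-250,"yaw":0},{"hand":1,"dx":96,"dy":100,"dz":-250,"yaw":0},{"hand":1,"dx":96,"dy":115,"dz":-250,"yaw":0}]' 40
python3 -m crank '[{"hand":1,"dx":0,"dy":0,"dz":0,"yaw":0},{"hand":0.58,"dx":0,"dy":0,"dz":0,"yaw":0},{"hand":0.58,"dx":0,"dy":0,"dz":0,"yaw":0},{"hand":0.58,"dx":0,"dy":0,"dz":0,"yaw":0},{"hand":0.58,"dx":0,"dy":-35,"dz":0,"yaw":0},{"hand":0.58,"dx":0,"dy":-75,"dz":0,"yaw":0},{"hand":0.4,"dx":0,"dy":-115,"dz":0,"yaw":0},{"hand":0.4,"dx":0,"dy":-125,"dz":0,"yaw":0}]' 40
python3 - <<'E'
from h import *
c,im=snap('wrist','w14')
E
```

```text
clock: 21.02
position: [0.5831, -0.0984, 0.1199]
tool_rot: [-1.57, 0.002, -0.001]
force: [0.4, -0.2, -0.2]
grip_width: 0.023
clock: 21.68
position: [0.587, -0.0988, 0.2546]
tool_rot: [-1.572, -0.009, -0.001]
force: [0.2, -0.2, 0.1]
grip_width: 0.0514
```

View pics/w14.png

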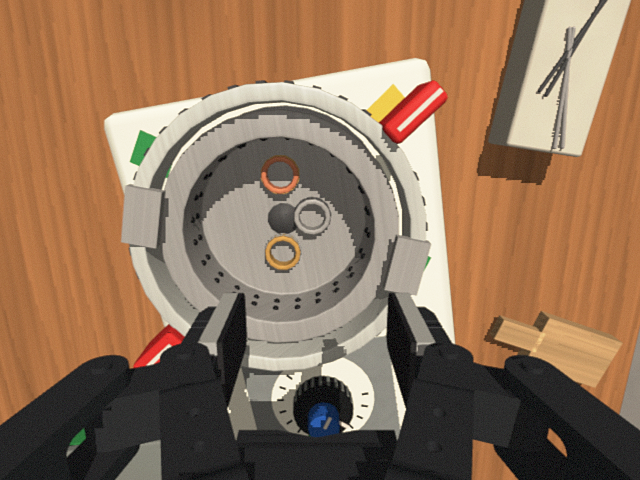

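```bash
python3 -m crank '[{"hand":0.4,"dx":-7,"dy":0,"dz":39,"yaw":0},{"hand":0.4,"dx":-14,"dy":0,"dz":78,"yaw":0},{"hand":0.4,"dx":-21,"dy":0,"dz":117,"yaw":0},{"hand":0.4,"dx":-28,"dy":0,"dz":156,"yaw":0},{"hand":0.4,"dx":-35,"dy":0,"dz":195,"yaw":0},{"hand":0.4,"dx":-42,"dy":0,"dz":234,"yaw":0},{"hand":0.4,"dx":-50,"dy":10,"dz":273,"yaw":0},{"hand":0.4,"dx":-58,"dy":20,"dz":312,"yaw":0},{"hand":0.4,"dx":-65,"dy":35,"dz":350,"yaw":0},{"hand":0.4,"dx":-73,"dy":50,"dz":380,"yaw":0},{"hand":0.4,"dx":-73,"dy":65,"dz":405,"yaw":0},{"hand":0.4,"dx":-73,"dy":75,"dz":405,"yaw":0}]' 40
python3 -m crank '[{"hand":0.4,"dx":0,"dy":0,"dz":0,"yaw":0},{"hand":0.4,"dx":0,"dy":0,"dz":0,"yaw":0}]' 40
python3 rings.py w15
```

```text
clock: 22.73
position: [0.5103, 0.3125, 0.1717]
tool_rot: [-1.568, 0.0, 0.005]
force: [-0.2, 0.2, 0.3]
grip_width: 0.0511
clock: 22.9
position: [0.5123, 0.306, 0.1726]
tool_rot: [-1.571, -0.0, -0.001]
force: [0.7, 0.2, 0.1]
grip_width: 0.0513
[0.5128 0.3057 0.1731] [-1.5707e+00 -1.1000e-03 -2.3000e-03] 22.95
px 214 320 r 38.9 area 2215.0 bgr [85, 90, 92] world [0.4222 0.2042 0.008 ] dx -90 dz -102
px 317 169 r 18.6 area 991.5 bgr [90, 94, 100] world [0.5124 0.3353 0.008 ] dx -0 dz 30
```

View pics/w15.png

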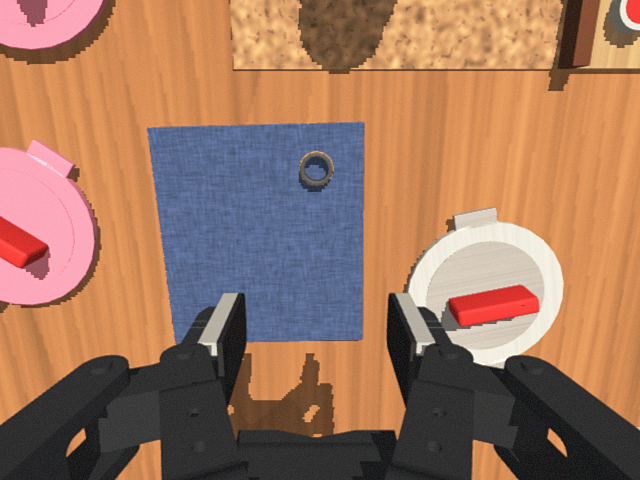

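```bash
python3 -m crank '[{"hand":0.4,"dx":0,"dy":30,"dz":30,"yaw":0},{"hand":0.4,"dx":0,"dy":70,"dz":30,"yaw":0},{"hand":0.4,"dx":0,"dy":110,"dz":30,"yaw":0},{"hand":0.4,"dx":0,"dy":145,"dz":30,"yaw":0},{"hand":0.4,"dx":0,"dy":175,"dz":30,"yaw":0},{"hand":0.4,"dx":0,"dy":188,"dz":30,"yaw":0},{"hand":0.4,"dx":0,"dy":195,"dz":30,"yaw":0},{"hand":0.4,"dx":0,"dy":195,"dz":30,"yaw":0},{"hand":1,"dx":0,"dy":195,"dz":30,"yaw":0},{"hand":1,"dx":0,"dy":195,"dz":30,"yaw":0},{"hand":1,"dx":0,"dy":195,"dz":30,"yaw":0},{"hand":1,"dx":0,"dy":195,"dz":30,"yaw":0}]' 40
python3 -m crank '[{"hand":1,"dx":0,"dy":0,"dz":0,"yaw":0},{"hand":1,"dx":0,"dy":-15,"dz":0,"yaw":0},{"hand":1,"dx":0,"dy":-40,"dz":0,"yaw":0},{"hand":1,"dx":0,"dy":-80,"dz":0,"yaw":0},{"hand":1,"dx":0,"dy":-120,"dz":0,"yaw":0},{"hand":1,"dx":0,"dy":-160,"dz":0,"yaw":0},{"hand":1,"dx":2,"dy":-195,"dz":-20,"yaw":0},{"hand":1,"dx":4,"dy":-225,"dz":-45,"yaw":0},{"hand":1,"dx":7,"dy":-250,"dz":-72,"yaw":0},{"hand":1,"dx":10,"dy":-260,"dz":-108,"yaw":0},{"hand":1,"dx":12,"dy":-260,"dz":-145,"yaw":0},{"hand":1,"dx":14,"dy":-260,"dz":-182,"yaw":0}]' 40
python3 -c "
from h import *
snap('wrist','w16')"
```

```text
clock: 23.95
position: [0.5133, 0.3372, -0.0207]
tool_rot: [-1.569, -0.002, -0.001]
force: [-1.0, -1.3, 10.5]
grip_width: 0.0234
clock: 24.95
position: [0.5262, 0.1532, 0.2395]
tool_rot: [-1.57, -0.004, -0.001]
force: [0.4, 0.9, -0.4]
grip_width: 0.0232
```

View pics/w16.png

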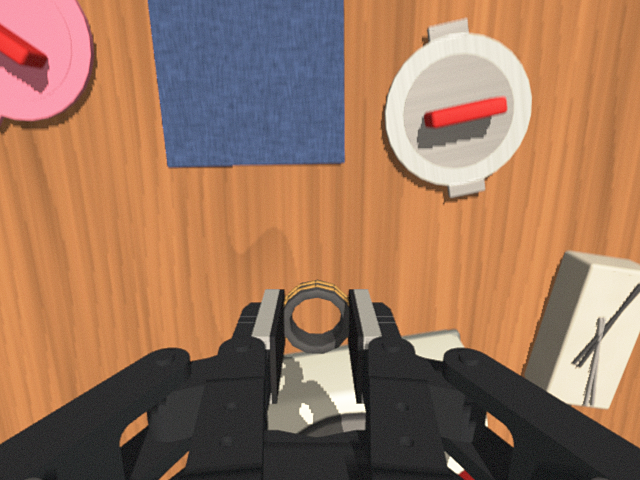

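```bash
python3 -m crank '[{"hand":1,"dx":2,"dy":0,"dz":-38,"yaw":0},{"hand":1,"dx":4,"dy":0,"dz":-76,"yaw":0},{"hand":1,"dx":6,"dy":0,"dz":-114,"yaw":0},{"hand":1,"dx":8,"dy":0,"dz":-152,"yaw":0},{"hand":1,"dx":10,"dy":0,"dz":-190,"yaw":0},{"hand":1,"dx":12,"dy":0,"dz":-225,"yaw":0},{"hand":1,"dx":14,"dy":0,"dz":-252,"yaw":0},{"hand":1,"dx":14,"dy":0,"dz":-252,"yaw":0},{"hand":1,"dx":14,"dy":30,"dz":-252,"yaw":0},{"hand":1,"dx":14,"dy":70,"dz":-252,"yaw":0},{"hand":1,"dx":14,"dy":100,"dz":-252,"yaw":0},{"hand":1,"dx":14,"dy":115,"dz":-252,"yaw":0}]' 40
python3 -m crank '[{"hand":1,"dx":0,"dy":0,"dz":0,"yaw":0},{"hand":0.58,"dx":0,"dy":0,"dz":0,"yaw":0},{"hand":0.58,"dx":0,"dy":0,"dz":0,"yaw":0},{"hand":0.58,"dx":0,"dy":0,"dz":0,"yaw":0},{"hand":0.58,"dx":0,"dy":-35,"dz":0,"yaw":0},{"hand":0.58,"dx":0,"dy":-75,"dz":0,"yaw":0},{"hand":0.4,"dx":0,"dy":-115,"dz":0,"yaw":0},{"hand":0.4,"dx":0,"dy":-145,"dz":0,"yaw":0},{"hand":0.4,"dx":0,"dy":-145,"dz":0,"yaw":0},{"hand":0.4,"dx":0,"dy":-145,"dz":0,"yaw":0}]' 40
python3 - <<'E'
from h import *
c,im=snap('wrist','w17'); s=bot.observe(); print(s['position'])
crop(im,60,40,500,300,1.8,'w17c')
C=np.array([.564,-.1])
for col,lo,hi,z in (('yel',(20,120,80),(32,255,255),.1),('grn',(45,60,40),(85,255,255),.1),('red0',(0,170,100),(6,255,255),.19)):
    for b in blobs(mask(im,lo,hi),60):
        p=onz(c,b[1],z); d=p[:2]-C; print(col,b,p.round(4),np.hypot(*d),np.arctan2(d[1],d[0]))
E
```

```text
clock: 26.0
position: [0.5384, -0.0971, 0.12]
tool_rot: [-1.57, 0.002, -0.001]
force: [1.1, -0.5, -0.3]
grip_width: 0.0229
clock: 26.83
position: [0.5406, -0.0975, 0.27]
tool_rot: [-1.571, -0.005, -0.001]
force: [-0.9, -0.0, -1.0]
grip_width: 0.0514
[ 0.53982238 -0.09739075  0.26833115]
yel (np.int32(611), [449.3, 104.7], [431, 88, 36, 34]) [ 0.6439 -0.0196  0.1   ] 0.11339894978578614 0.7885869286349729
grn (np.int32(961), [216.6, 151.2], [198, 131, 41, 41]) [ 0.4619 -0.0545  0.1   ] 0.11177029259072821 2.7218741409747538
grn (np.int32(351), [234.4, 416.7], [227, 400, 16, 40]) [ 0.4623 -0.3041  0.1   ] 0.22801845756804193 -2.0332290486334186
red0 (np.int32(1671), [485.3, 111.6], [452, 85, 69, 58]) [ 0.6373 -0.0256  0.19  ] 0.10440922836078657 0.7929959597833227
red0 (np.int32(270), [252.2, 330.0], [246, 316, 16, 31]) [ 0.4982 -0.1635  0.19  ] 0.09147038233259154 -2.3742939473977502
```

View pics/w17c.png

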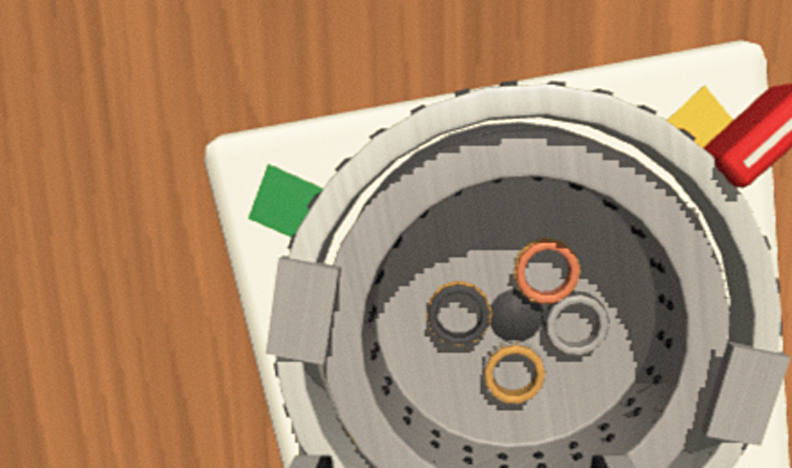

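```bash
python3 - <<'E'
from h import *
c=cam('wrist')
print('hub',onz(c,(346,215),.13))
g=lambda x,y:(x/1.8+60,y/1.8+40)
P=np.array([onz(c,g(*q),.17)[:2] for q in ((363,310),(688,305),(525,177),(400,230),(645,225))])
A=np.c_[2*P,np.ones(len(P))]; x=np.linalg.lstsq(A,(P**2).sum(1),rcond=None)[0]
print(x[:2],np.sqrt(x[2]+x[:2]@x[:2]))
# outer collar
E
```

```text
hub [ 0.56205136 -0.09922361  0.13      ]
[ 0.56271335 -0.10148364] 0.0607001317479834
```

```bash
python3 -m crank '[{"hand":0.3,"dx":5,"dy":0,"dz":30,"yaw":0.117},{"hand":0.3,"dx":10,"dy":0,"dz":60,"yaw":0.234},{"hand":0.3,"dx":15,"dy":0,"dz":90,"yaw":0.35},{"hand":0.3,"dx":20,"dy":0,"dz":120,"yaw":0.467},{"hand":0.3,"dx":25,"dy":0,"dz":150,"yaw":0.584},{"hand":0.3,"dx":30,"dy":0,"dz":180,"yaw":0.7},{"hand":0.3,"dx":35,"dy":0,"dz":210,"yaw":0.817},{"hand":0.3,"dx":40,"dy":0,"dz":240,"yaw":0.934},{"hand":0.3,"dx":45,"dy":0,"dz":270,"yaw":1.05},{"hand":0.3,"dx":50,"dy":0,"dz":300,"yaw":1.167},{"hand":0.3,"dx":50,"dy":0,"dz":313,"yaw":1.284},{"hand":0.3,"dx":50,"dy":0,"dz":313,"yaw":1.4}]' 40
python3 -m crank '[{"hand":0.3,"dx":0,"dy":0,"dz":0,"yaw":0},{"hand":0.3,"dx":0,"dy":0,"dz":0,"yaw":0},{"hand":0.3,"dx":0,"dy":0,"dz":0,"yaw":0}]' 40
cat > lid.py <<'E'
from h import *
import sys
c,im=snap('wrist',sys.argv[1]);s=bot.observe();p0=s['position'];psi=s['tool_rot'][2];print(p0.round(4),s['tool_rot'].round(4),s['clock'])
z=float(sys.argv[2])
m=cv2.bitwise_or(mask(im,(0,150,150),(8,255,255)),mask(im,(174,150,150),(180,255,255)))
for k in cv2.findContours(m,cv2.RETR_EXTERNAL,cv2.CHAIN_APPROX_NONE)[0]:
    if cv2.contourArea(k)<300: continue
    w=np.array([onz(c,q[0],z)[:2] for q in k]).astype(np.float32)
    (x,y),(a,b),t=cv2.minAreaRect(w*1000); bx=cv2.boxPoints(((x,y),(a,b),t)); e=max((bx[1]-bx[0],bx[2]-bx[1]),key=lambda v:np.hypot(*v))
    yaw=np.arctan2(e[1],e[0]); d=np.array([x,y])-p0[:2]*1000
    print('px',k.mean(0).round(0),'world',round(x,1),round(y,1),'size',round(a,1),round(b,1),'yaw',round(yaw,3),round(yaw-np.pi,3),'dx %.0f dz %.0f'%(d@[np.cos(psi),np.sin(psi)],d@[-np.sin(psi),np.cos(psi)]))
E
python3 lid.py w18 .042
```

```text
clock: 27.88
position: [0.5888, 0.2196, 0.2655]
tool_rot: [-1.573, 0.001, -1.402]
force: [-0.4, -0.8, 0.2]
grip_width: 0.0598
clock: 28.13
position: [0.5899, 0.2148, 0.2668]
tool_rot: [-1.571, -0.0, -1.398]
force: [0.6, -1.2, 0.1]
grip_width: 0.0599
[0.59   0.2147 0.2669] [-1.5712e+00 -3.0000e-04 -1.3986e+00] 28.1833
px [[ 20. 394.]] world 315.0 497.7 size 12.7 63.3 yaw -0.728 -3.87 dx -326 dz -222
px [[315. 118.]] world 654.9 227.7 size 62.2 12.7 yaw 0.21 -2.932 dx -2 dz 66
```

View pics/w18.png

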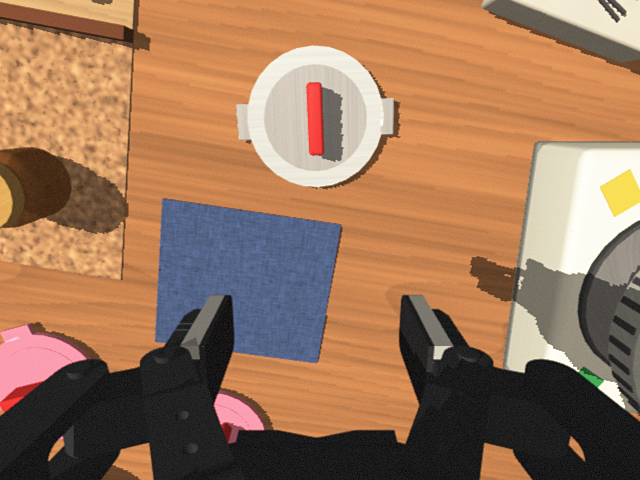

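```bash
python3 -m crank '[{"hand":0.3,"dx":0,"dy":30,"dz":20,"yaw":-0.037},{"hand":0.3,"dx":-1,"dy":60,"dz":45,"yaw":-0.037},{"hand":0.3,"dx":-2,"dy":95,"dz":66,"yaw":-0.037},{"hand":0.3,"dx":-2,"dy":130,"dz":66,"yaw":-0.037},{"hand":0.3,"dx":-2,"dy":165,"dz":66,"yaw":-0.037},{"hand":0.3,"dx":-2,"dy":195,"dz":66,"yaw":-0.037},{"hand":0.3,"dx":-2,"dy":195,"dz":66,"yaw":-0.037},{"hand":0.3,"dx":-2,"dy":195,"dz":66,"yaw":-0.037},{"hand":0.3,"dx":-2,"dy":195,"dz":66,"yaw":-0.037}]' 40
python3 lid.py w19 .042
```

```text
clock: 28.93
position: [0.6558, 0.2285, 0.0742]
tool_rot: [-1.569, 0.0, -1.364]
force: [0.2, 0.2, 1.7]
grip_width: 0.0599
[0.656  0.2288 0.0747] [-1.5676e+00  6.0000e-04 -1.3638e+00] 28.9833
px [[317. 252.]] world 657.3 228.1 size 66.2 12.7 yaw 0.199 -2.943 dx 1 dz 1
```

View pics/w19.png

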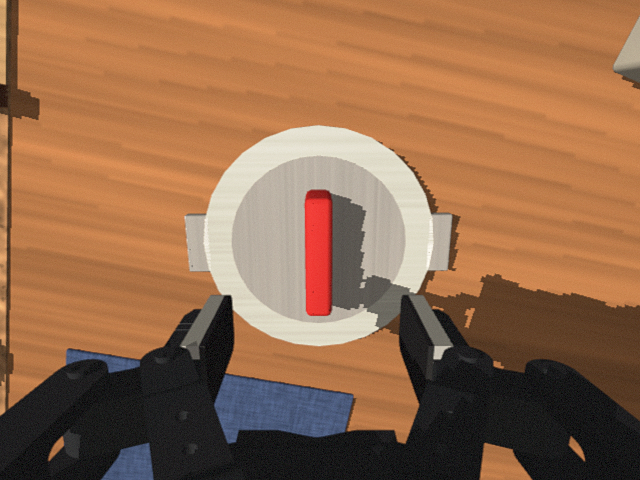

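```bash
python3 -m crank '[{"hand":0.3,"dx":0,"dy":30,"dz":0,"yaw":0.008},{"hand":0.3,"dx":0,"dy":55,"dz":0,"yaw":0.008},{"hand":0.3,"dx":0,"dy":70,"dz":0,"yaw":0.008},{"hand":0.3,"dx":0,"dy":80,"dz":0,"yaw":0.008},{"hand":0.3,"dx":0,"dy":80,"dz":0,"yaw":0.008},{"hand":0.7,"dx":0,"dy":80,"dz":0,"yaw":0.008},{"hand":1,"dx":0,"dy":80,"dz":0,"yaw":0.008},{"hand":1,"dx":0,"dy":80,"dz":0,"yaw":0.008},{"hand":1,"dx":0,"dy":80,"dz":0,"yaw":0.008},{"hand":1,"dx":0,"dy":80,"dz":0,"yaw":0.008},{"hand":1,"dx":0,"dy":80,"dz":0,"yaw":0.008},{"hand":1,"dx":0,"dy":80,"dz":0,"yaw":0.008}]' 60
python3 lid.py w20 .042
```

```text
clock: 29.98
position: [0.6555, 0.2289, -0.0065]
tool_rot: [-1.569, 0.0, -1.372]
force: [-1.2, -1.6, 8.5]
grip_width: 0.0127
[ 0.6555  0.2288 -0.0065] [-1.5690e+00  2.0000e-04 -1.3721e+00] 30.0333
px [[314. 278.]] world 676.0 233.2 size 33.6 12.7 yaw 0.205 -2.936 dx -0 dz 21
```

View pics/w20.png

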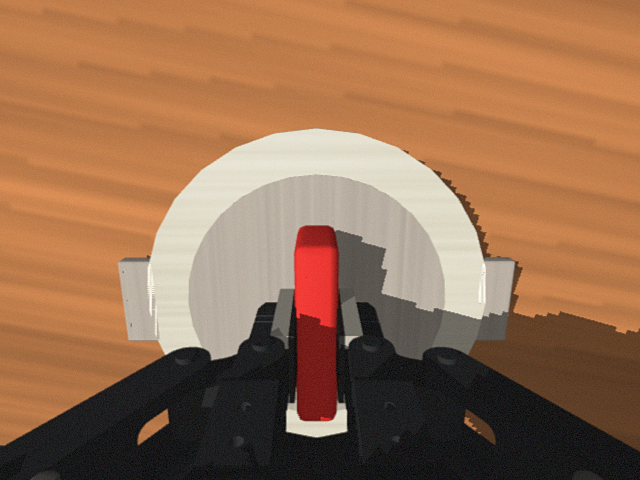

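```bash
python3 - <<'E'
from h import *
c=cam('wrist');p=bot.observe()['position'];psi=bot.observe()['tool_rot'][2]
im=cv2.imread('pics/w20.png');crop(im,260,200,380,440,2.5,'w20c')
for q in ((316,228),(316,245),(316,418)):
    w=onz(c,q,.042); d=(w-p)[:2]*1000; print(w,d@[np.cos(psi),np.sin(psi)],d@[-np.sin(psi),np.cos(psi)])
w=onz(c,(316,228),.036);d=(w-p)[:2]*1000;print(d@[-np.sin(psi),np.cos(psi)])
# disc far edge z=.012 + ears
for q in ((316,129),(120,300),(513,300)):
    w=onz(c,q,.012); d=(w-p)[:2]*1000; print(w,d@[np.cos(psi),np.sin(psi)],d@[-np.sin(psi),np.cos(psi)])
E
```

```text
[0.69189885 0.23596217 0.042     ] 0.19759551069582393 37.09177373000269
[0.68666644 0.23491389 0.042     ] 0.1925862875943428 31.755391671857513
[0.6256193 0.2226835 0.042    ] 0.13414308983840215 -30.504808284977695
35.51403279783028
[0.71931588 0.24153112 0.012     ] 0.1492118445588182 65.06862378623843
[0.64026171 0.30429537 0.012     ] -76.98267357377043 -0.043474857897993796
[0.67074803 0.15297004 0.012     ] 77.38302939982215 -0.02237020383592971
```

View pics/w20c.png

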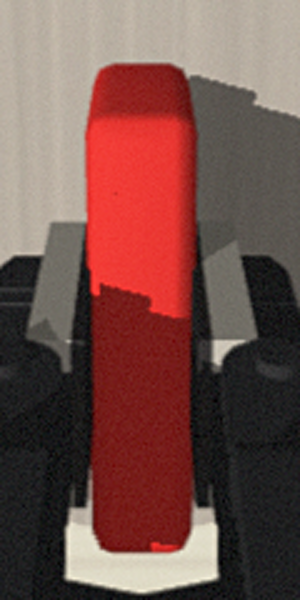

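```bash
python3 -m crank '[{"hand":1,"dx":0,"dy":-10,"dz":0,"yaw":0},{"hand":1,"dx":0,"dy":-30,"dz":0,"yaw":0},{"hand":1,"dx":0,"dy":-60,"dz":0,"yaw":0},{"hand":1,"dx":0,"dy":-90,"dz":0,"yaw":0},{"hand":1,"dx":0,"dy":-120,"dz":0,"yaw":0},{"hand":1,"dx":0,"dy":-150,"dz":0,"yaw":0},{"hand":1,"dx":0,"dy":-180,"dz":0,"yaw":0},{"hand":1,"dx":0,"dy":-210,"dz":0,"yaw":0},{"hand":1,"dx":0,"dy":-235,"dz":0,"yaw":0},{"hand":1,"dx":0,"dy":-240,"dz":0,"yaw":0}]' 60
python3 -m crank '[{"hand":1,"dx":15,"dy":0,"dz":-8,"yaw":0.005},{"hand":1,"dx":45,"dy":0,"dz":-23,"yaw":0.01},{"hand":1,"dx":75,"dy":0,"dz":-38,"yaw":0.026},{"hand":1,"dx":105,"dy":0,"dz":-54,"yaw":0.026},{"hand":1,"dx":135,"dy":0,"dz":-69,"yaw":0.026},{"hand":1,"dx":165,"dy":0,"dz":-84,"yaw":0.026},{"hand":1,"dx":195,"dy":0,"dz":-100,"yaw":0.026},{"hand":1,"dx":225,"dy":0,"dz":-115,"yaw":0.026},{"hand":1,"dx":255,"dy":0,"dz":-130,"yaw":0.026},{"hand":1,"dx":280,"dy":0,"dz":-143,"yaw":0.026},{"hand":1,"dx":296,"dy":0,"dz":-151,"yaw":0.026},{"hand":1,"dx":304,"dy":0,"dz":-155,"yaw":0.026}]' 60
python3 -m crank '[{"hand":1,"dx":0,"dy":0,"dz":0,"yaw":0},{"hand":1,"dx":0,"dy":0,"dz":0,"yaw":0},{"hand":1,"dx":0,"dy":0,"dz":0,"yaw":0},{"hand":1,"dx":0,"dy":0,"dz":0,"yaw":0}]' 60
python3 - <<'E'
from h import *
c,im=snap('wrist','w21');s=bot.observe();print(s['position'],s['tool_rot'])
c,b=snap('side','d21'); crop(b,270,170,430,290,5,'d21c')
E
```

```text
clock: 30.87
position: [0.6561, 0.229, 0.2379]
tool_rot: [-1.564, 0.001, -1.372]
force: [1.0, -0.4, -1.4]
grip_width: 0.0128
clock: 31.87
position: [0.5616, -0.1029, 0.2324]
tool_rot: [-1.571, -0.001, -1.401]
force: [0.2, 0.4, -2.3]
grip_width: 0.0131
clock: 32.2
position: [0.5631, -0.0985, 0.232]
tool_rot: [-1.571, 0.0, -1.396]
force: [0.3, 0.2, -1.6]
grip_width: 0.013
[ 0.56305401 -0.09869733  0.23198385] [-1.57085692e+00  3.06814298e-04 -1.39631777e+00]
```

View pics/w21.png

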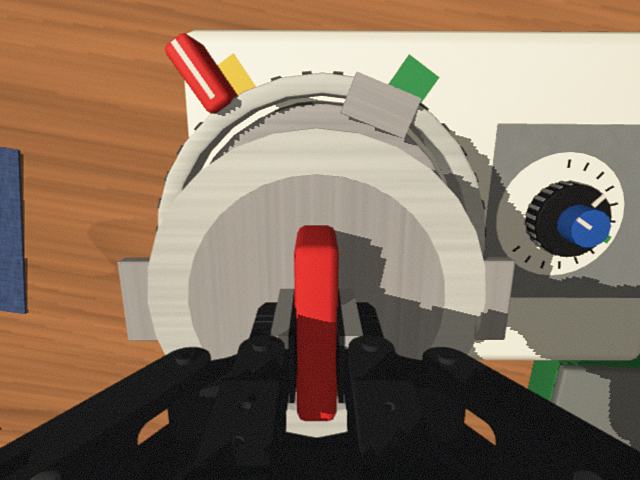

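View pics/d21c.png

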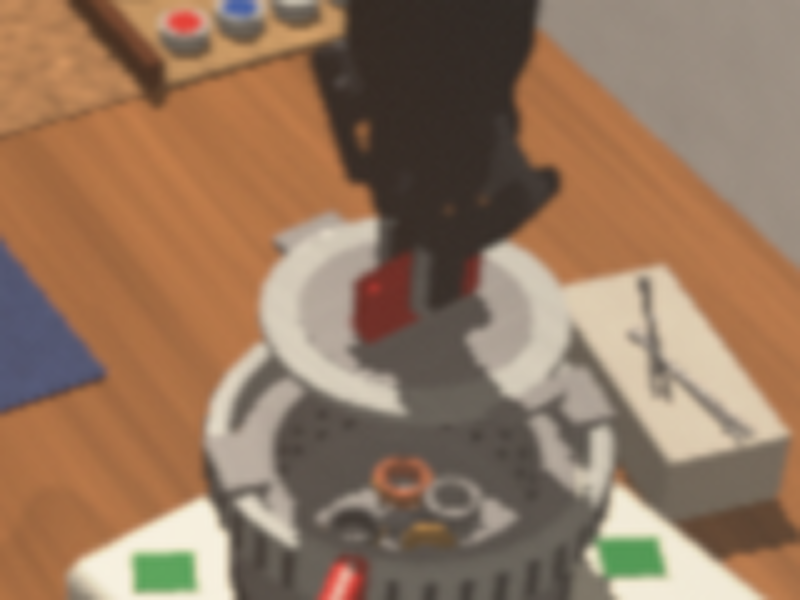

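```bash
python3 -m crank '[{"hand":1,"dx":1,"dy":20,"dz":0,"yaw":0.002},{"hand":1,"dx":1,"dy":40,"dz":0,"yaw":0.002},{"hand":1,"dx":1,"dy":54,"dz":0,"yaw":0.002},{"hand":1,"dx":1,"dy":60,"dz":0,"yaw":0.002},{"hand":1,"dx":1,"dy":64,"dz":0,"yaw":0.002},{"hand":1,"dx":1,"dy":68,"dz":0,"yaw":0.002},{"hand":1,"dx":1,"dy":71,"dz":0,"yaw":0.002},{"hand":1,"dx":1,"dy":73,"dz":0,"yaw":0.002},{"hand":1,"dx":1,"dy":73,"dz":0,"yaw":0.002}]' 60
python3 - <<'E'
from h import *
s=bot.observe();print(s['position'],s['tool_rot'],s['force'],s['moment'])
c,b=snap('side','d22'); crop(b,270,190,430,310,5,'d22c')
c,b=snap('wrist','w22')
E
```

```text
clock: 33.05
position: [0.563, -0.1009, 0.1591]
tool_rot: [-1.571, 0.0, -1.4]
force: [0.1, -0.4, -3.0]
grip_width: 0.0128
[ 0.56296589 -0.10089472  0.15913744] [-1.57067776e+00  1.61888181e-05 -1.39999625e+00] [ 0.08770211 -0.38021593 -3.0493537 ] [-0.01760913  0.04286836 -0.02732576]
```

View pics/d22c.png

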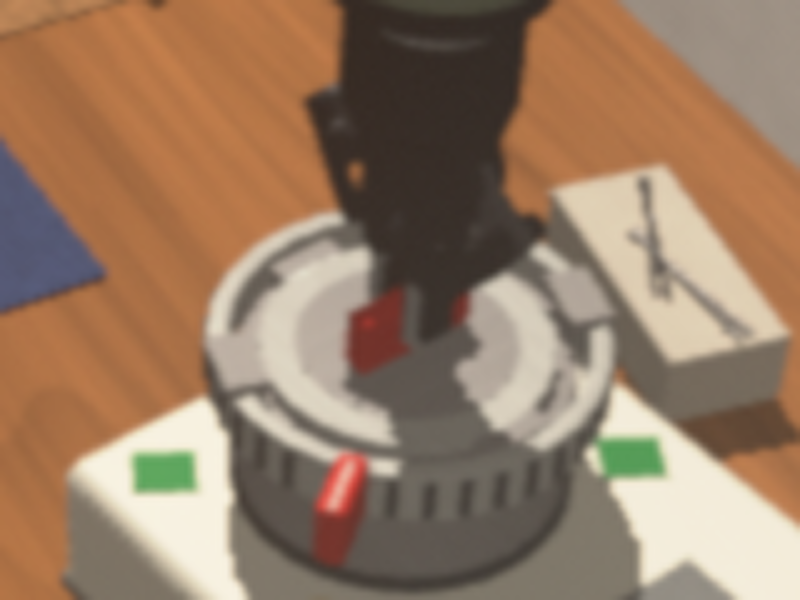

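View pics/w22.png

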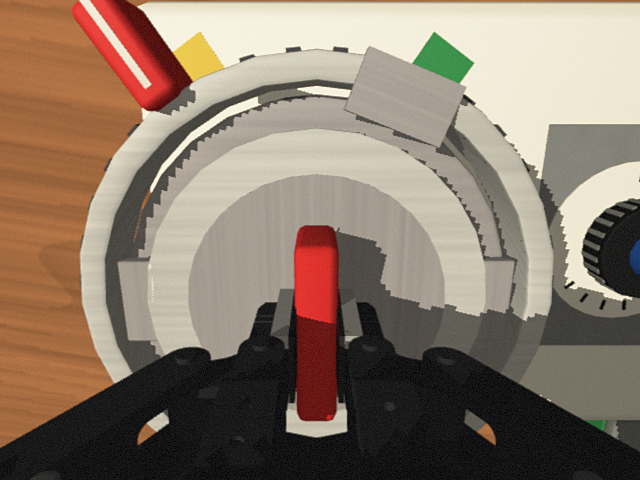

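```bash
python3 -m crank '[{"hand":1,"dx":0,"dy":1,"dz":0,"yaw":0},{"hand":1,"dx":0,"dy":2,"dz":0,"yaw":0},{"hand":1,"dx":0,"dy":3,"dz":0,"yaw":0},{"hand":1,"dx":0,"dy":3,"dz":0,"yaw":0}]' 60
python3 -m crank '[{"hand":0.7,"dx":0,"dy":0,"dz":0,"yaw":0},{"hand":0.55,"dx":0,"dy":0,"dz":0,"yaw":0},{"hand":0.55,"dx":0,"dy":0,"dz":0,"yaw":0},{"hand":0.55,"dx":0,"dy":-5,"dz":0,"yaw":0},{"hand":0.55,"dx":0,"dy":-30,"dz":0,"yaw":0},{"hand":0.55,"dx":0,"dy":-65,"dz":0,"yaw":0},{"hand":0.4,"dx":0,"dy":-100,"dz":0,"yaw":0},{"hand":0.4,"dx":0,"dy":-125,"dz":0,"yaw":0},{"hand":0.4,"dx":0,"dy":-125,"dz":0,"yaw":0},{"hand":0.4,"dx":0,"dy":-125,"dz":0,"yaw":0}]' 60
python3 lid.py w23 .206
python3 - <<'E'
from h import *
c,b=snap('side','d23'); crop(b,270,190,430,310,5,'d23c')
E
```

```text
clock: 33.48
position: [0.5631, -0.101, 0.1574]
tool_rot: [-1.57, 0.0, -1.4]
force: [-8.7, 1.6, 20.8]
grip_width: 0.0127
clock: 34.32
position: [0.5635, -0.101, 0.2827]
tool_rot: [-1.568, -0.001, -1.4]
force: [0.2, -0.2, -1.4]
grip_width: 0.0513
[ 0.5629 -0.1009  0.2814] [-1.5702 -0.     -1.4   ] 34.3667
px [[315. 232.]] world 564.2 -100.1 size 65.1 12.4 yaw 0.176 -2.966 dx -1 dz 1
px [[214.  81.]] world 640.4 -30.6 size 33.1 12.2 yaw 0.762 -2.379 dx -56 dz 88
```

View pics/w23.png

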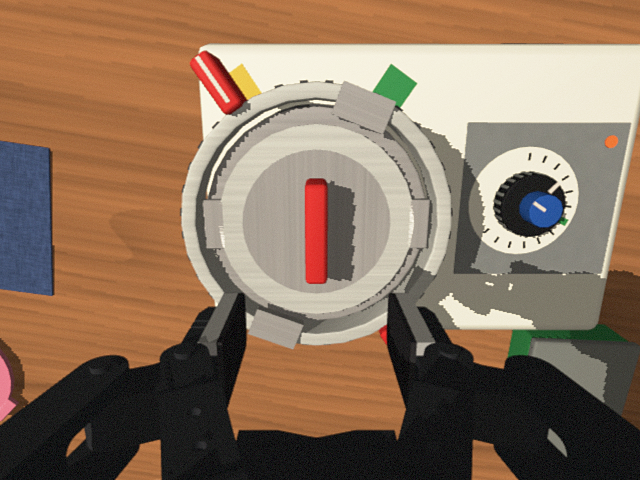

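View pics/d23c.png

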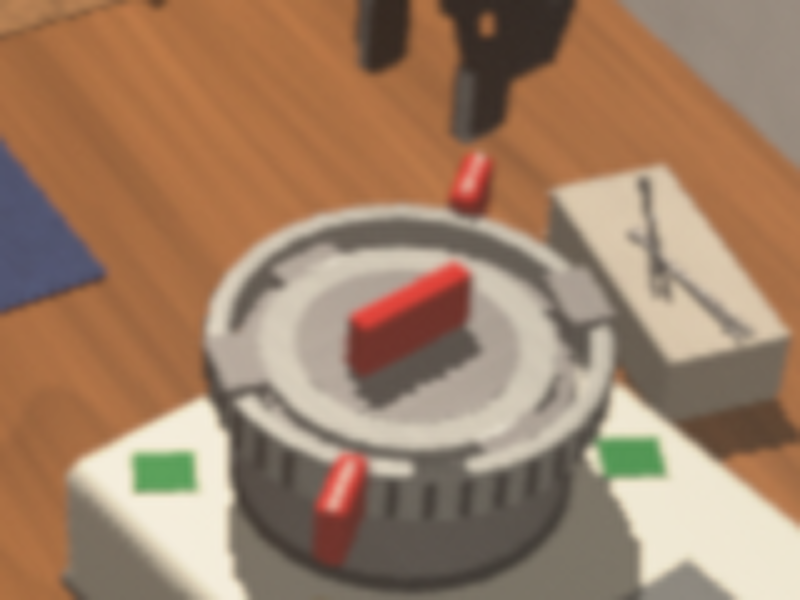

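```bash
python3 -m crank '[{"hand":0.4,"dx":-15,"dy":0,"dz":20,"yaw":-0.12},{"hand":0.4,"dx":-30,"dy":0,"dz":45,"yaw":-0.24},{"hand":0.4,"dx":-48,"dy":0,"dz":70,"yaw":-0.36},{"hand":0.4,"dx":-63,"dy":0,"dz":93,"yaw":-0.48},{"hand":0.4,"dx":-63,"dy":0,"dz":93,"yaw":-0.594},{"hand":0.4,"dx":-63,"dy":20,"dz":93,"yaw":-0.594},{"hand":0.4,"dx":-63,"dy":40,"dz":93,"yaw":-0.594},{"hand":0.4,"dx":-63,"dy":40,"dz":93,"yaw":-0.594}]' 60
python3 - <<'E'
from h import *
s=bot.observe();print(s['position'],s['tool_rot'])
c,b=snap('wrist','w24')
E
```

```text
clock: 35.08
position: [0.6417, -0.023, 0.2364]
tool_rot: [-1.576, 0.005, -0.806]
force: [-0.7, -0.8, -0.7]
grip_width: 0.0514
[ 0.64174501 -0.02298067  0.23639345] [-1.57595144  0.00462515 -0.80581809]
```

View pics/w24.png

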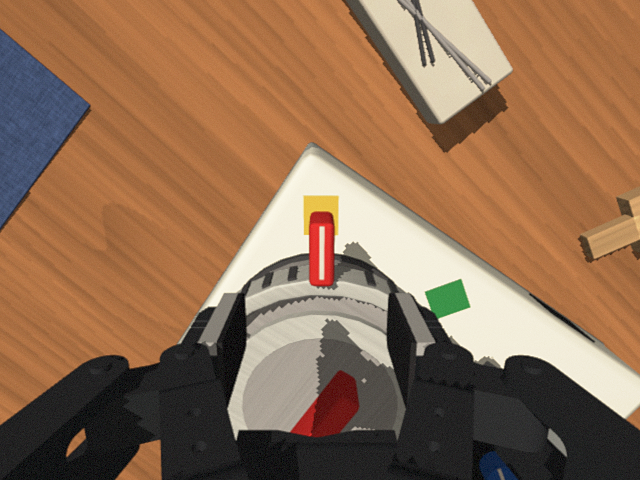

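```bash
python3 -m crank '[{"hand":0.4,"dx":0,"dy":25,"dz":0,"yaw":0},{"hand":0.4,"dx":0,"dy":55,"dz":0,"yaw":0},{"hand":0.4,"dx":0,"dy":80,"dz":0,"yaw":0},{"hand":0.4,"dx":0,"dy":101,"dz":0,"yaw":0},{"hand":0.4,"dx":0,"dy":101,"dz":0,"yaw":0},{"hand":0.7,"dx":0,"dy":101,"dz":0,"yaw":0},{"hand":1,"dx":0,"dy":101,"dz":0,"yaw":0},{"hand":1,"dx":0,"dy":101,"dz":0,"yaw":0},{"hand":1,"dx":0,"dy":101,"dz":0,"yaw":0},{"hand":1,"dx":0,"dy":101,"dz":0,"yaw":0},{"hand":1,"dx":0,"dy":101,"dz":0,"yaw":0}]' 60
python3 - <<'E'
from workcell import bot; import numpy as np
s=bot.observe();print(s['position'],s['tool_rot'],s['force'],s['moment'],s['qpos'])
d=s['position'][:2]-np.array([.5633,-.1003]);print(np.hypot(*d),np.arctan2(d[1],d[0]))
E
python3 arc.py .5633 -.1003 -1.2 12
```

```text
clock: 36.05
position: [0.6452, -0.0234, 0.1423]
tool_rot: [-1.568, -0.003, -0.806]
force: [1.9, -1.4, 6.3]
grip_width: 0.013
[ 0.64524164 -0.02341061  0.14227787] [-1.56834167 -0.00265083 -0.80641289] [ 1.85394824 -1.44639596  6.32432278] [-0.27804414 -0.22058911 -0.05604832] [-0.08867648  0.61897011  0.05037239  1.60541489 -0.03639358  0.91453395
 -0.83193954]
0.1123673005090242 0.7535999027876694
1 dx 11.2 dz -0.7 yaw 0.100
2 dx 22.3 dz -2.5 yaw 0.200
3 dx 33.2 dz -5.4 yaw 0.300
4 dx 43.7 dz -9.3 yaw 0.400
5 dx 53.7 dz -14.3 yaw 0.500
6 dx 63.2 dz -20.3 yaw 0.600
7 dx 72.1 dz -27.2 yaw 0.700
8 dx 80.2 dz -34.9 yaw 0.800
9 dx 87.6 dz -43.5 yaw 0.900
10 dx 94.0 dz -52.7 yaw 1.000
11 dx 99.5 dz -62.5 yaw 1.100
12 dx 104.0 dz -72.8 yaw 1.200
```

```bash
python3 -m crank '[{"hand":1,"dx":11.2,"dy":0,"dz":-0.7,"yaw":0.1},{"hand":1,"dx":22.3,"dy":0,"dz":-2.5,"yaw":0.2},{"hand":1,"dx":33.2,"dy":0,"dz":-5.4,"yaw":0.3},{"hand":1,"dx":43.7,"dy":0,"dz":-9.3,"yaw":0.4},{"hand":1,"dx":53.7,"dy":0,"dz":-14.3,"yaw":0.5},{"hand":1,"dx":63.2,"dy":0,"dz":-20.3,"yaw":0.6},{"hand":1,"dx":72.1,"dy":0,"dz":-27.2,"yaw":0.7},{"hand":1,"dx":80.2,"dy":0,"dz":-34.9,"yaw":0.8},{"hand":1,"dx":87.6,"dy":0,"dz":-43.5,"yaw":0.9},{"hand":1,"dx":94,"dy":0,"dz":-52.7,"yaw":1.0},{"hand":1,"dx":99.5,"dy":0,"dz":-62.5,"yaw":1.1},{"hand":1,"dx":104,"dy":0,"dz":-72.8,"yaw":1.2}]' 60
python3 -m crank '[{"hand":1,"dx":0,"dy":0,"dz":0,"yaw":0},{"hand":1,"dx":0,"dy":0,"dz":0,"yaw":0},{"hand":1,"dx":0,"dy":0,"dz":0,"yaw":0}]' 60
python3 - <<'E'
from h import *
s=bot.observe();print(s['position'],s['tool_rot'],s['force'],s['moment'],s['qpos'])
d=s['position'][:2]-np.array([.5633,-.1003]);print(np.hypot(*d),np.arctan2(d[1],d[0]))
snap('wrist','w25')
E
```

```text
clock: 37.05
position: [0.6656, -0.1486, 0.1423]
tool_rot: [-1.566, 0.002, -2.01]
force: [6.7, 2.6, 3.5]
grip_width: 0.0122
clock: 37.3
position: [0.6654, -0.1489, 0.1423]
tool_rot: [-1.566, 0.002, -2.006]
force: [7.9, -3.2, 1.7]
grip_width: 0.0127
[ 0.6654379  -0.14886485  0.14229825] [-1.56586333e+00  1.72032059e-03 -2.00646316e+00] [ 7.93725395 -3.24247498  1.70880543] [-0.4732589  -1.58676712 -0.30927942] [-0.0874487   0.70462672  0.36372726  1.51121787 -0.28320898  0.97264101
 -1.65044074]
0.11309595378645776 -0.44384252365087073
```

View pics/w25.png

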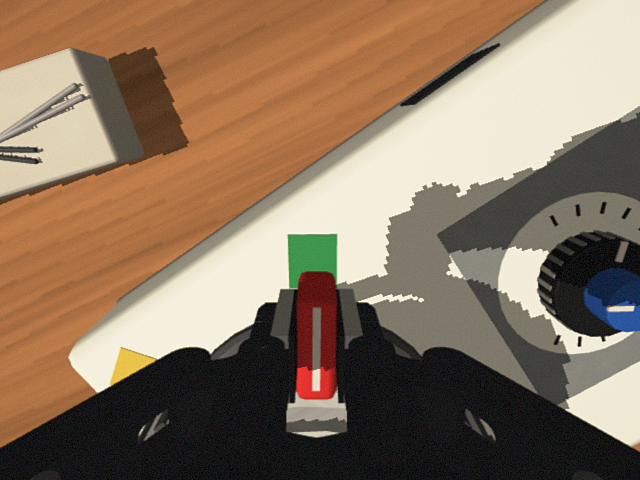

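```bash
python3 -m crank '[{"hand":0.4,"dx":0,"dy":0,"dz":0,"yaw":0},{"hand":0.4,"dx":0,"dy":0,"dz":0,"yaw":0},{"hand":0.4,"dx":0,"dy":0,"dz":0,"yaw":0},{"hand":0.4,"dx":0,"dy":-15,"dz":0,"yaw":0},{"hand":0.4,"dx":0,"dy":-45,"dz":0,"yaw":0},{"hand":0.3,"dx":0,"dy":-80,"dz":0,"yaw":0},{"hand":0.2,"dx":0,"dy":-120,"dz":0,"yaw":0},{"hand":0.2,"dx":0,"dy":-150,"dz":0,"yaw":0},{"hand":0.2,"dx":0,"dy":-150,"dz":0,"yaw":0},{"hand":0.2,"dx":0,"dy":-150,"dz":0,"yaw":0}]' 60
python3 - <<'E'
from h import *
c,im=snap('wrist','w26');s=bot.observe();print(s['position'],s['tool_rot'],s['clock'])
C=np.array([.5633,-.1003])
for col,lo,hi,z in (('yel',(20,120,80),(32,255,255),.1),('grn',(45,60,40),(85,255,255),.1),('red0',(0,170,100),(6,255,255),.19)):
    for b in blobs(mask(im,lo,hi),60):
        p=onz(c,b[1],z); d=p[:2]-C; print(col,b,p.round(4),np.hypot(*d),np.arctan2(d[1],d[0]))
c,b=snap('side','d26'); crop(b,270,190,480,350,3.5,'d26c')
c,b=snap('scene','s26'); crop(b,220,220,380,340,5,'s26c')
E
```

```text
clock: 38.18
position: [0.6638, -0.1487, 0.2921]
tool_rot: [-1.568, 0.001, -2.006]
force: [0.8, -1.1, -2.0]
grip_width: 0.0682
[ 0.66327199 -0.14832434  0.29047969] [-1.57038857e+00  4.74671696e-04 -2.00582055e+00] 38.2333
yel (np.int32(846), [205.2, 276.5], [186, 259, 39, 36]) [ 0.6415 -0.0253  0.1   ] 0.10837286006837785 0.7641624034614154
grn (np.int32(527), [311.5, 197.4], [299, 186, 30, 34]) [ 0.667  -0.1455  0.1   ] 0.11316087483719173 -0.4109252149942463
grn (np.int32(82), [523.4, 205.5], [517, 202, 13, 8]) [ 0.5822 -0.3108  0.1   ] 0.21136387456908504 -1.4813746838638517
grn (np.int32(497), [629.6, 252.2], [617, 236, 23, 37]) [ 0.5003 -0.3848  0.1   ] 0.29140999550601987 -1.7885906879646905
grn (np.int32(1045), [595.4, 337.5], [570, 293, 57, 97]) [ 0.4288 -0.3347  0.1   ] 0.27022597998513076 -2.09189391329421
red0 (np.int32(783), [315.2, 229.4], [305, 198, 21, 58]) [ 0.6611 -0.1467  0.19  ] 0.10822147135266098 -0.44344998825847753
red0 (np.int32(1536), [312.0, 377.9], [284, 331, 62, 87]) [ 0.5583 -0.0962  0.19  ] 0.0064935543067197185 2.4483911426688736
```

View pics/w26.png

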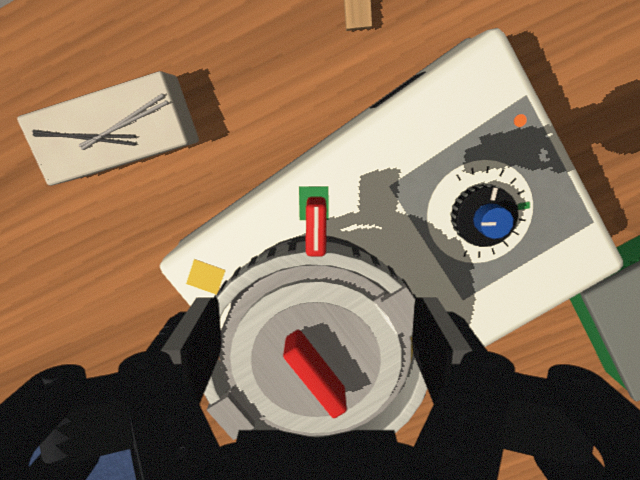

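View pics/d26c.png

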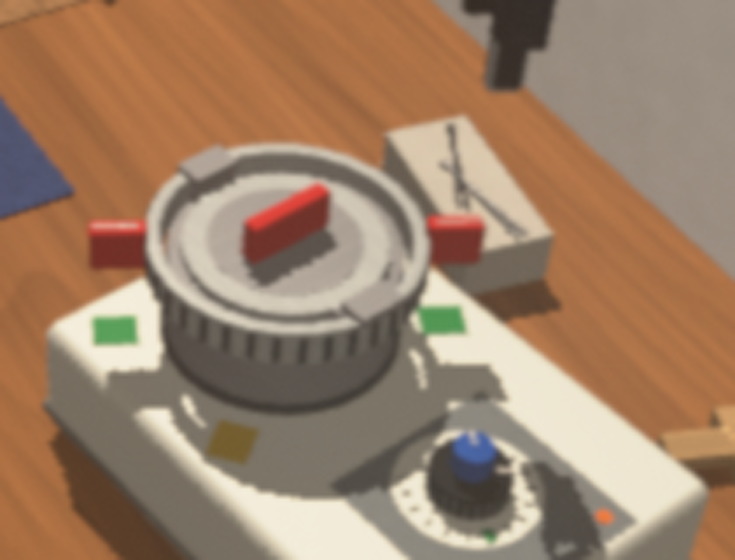

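View pics/s26c.png

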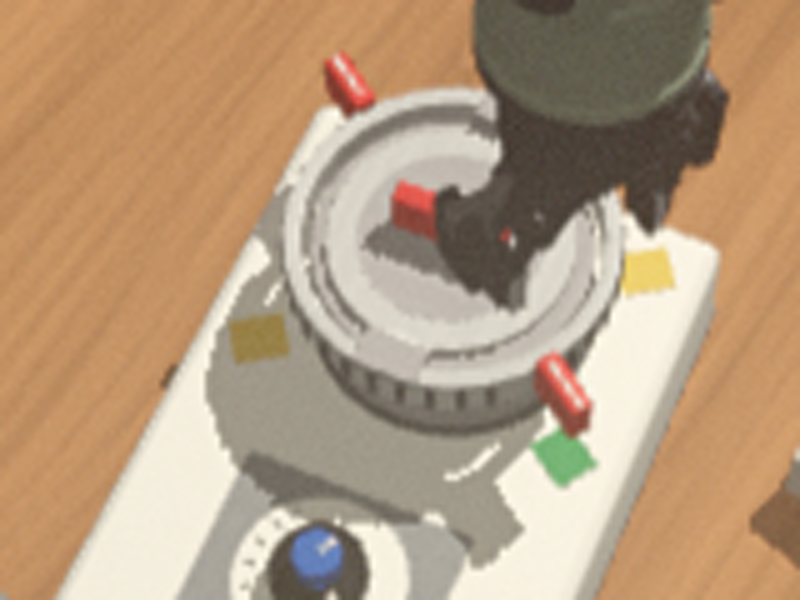

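```bash
python3 -m crank '[{"hand":0,"dx":15,"dy":-10,"dz":-1,"yaw":-0.12},{"hand":0,"dx":30,"dy":-10,"dz":-2,"yaw":-0.24},{"hand":0,"dx":45,"dy":-10,"dz":-4,"yaw":-0.36},{"hand":0,"dx":60,"dy":-10,"dz":-5,"yaw":-0.48},{"hand":0,"dx":75,"dy":-10,"dz":-6,"yaw":-0.6},{"hand":0,"dx":90,"dy":-10,"dz":-7,"yaw":-0.72},{"hand":0,"dx":105,"dy":-10,"dz":-8,"yaw":-0.84},{"hand":0,"dx":120,"dy":-10,"dz":-9,"yaw":-0.96},{"hand":0,"dx":135,"dy":-10,"dz":-11,"yaw":-1.08},{"hand":0,"dx":142,"dy":-10,"dz":-11,"yaw":-1.2},{"hand":0,"dx":142,"dy":-10,"dz":-11,"yaw":-1.32},{"hand":0,"dx":142,"dy":-10,"dz":-11,"yaw":-1.44}]' 60
python3 -m crank '[{"hand":0,"dx":0,"dy":0,"dz":0,"yaw":-0.12},{"hand":0,"dx":0,"dy":0,"dz":0,"yaw":-0.24},{"hand":0,"dx":0,"dy":0,"dz":0,"yaw":-0.36},{"hand":0,"dx":0,"dy":0,"dz":0,"yaw":-0.48},{"hand":0,"dx":0,"dy":0,"dz":0,"yaw":-0.6},{"hand":0,"dx":0,"dy":0,"dz":0,"yaw":-0.72},{"hand":0,"dx":0,"dy":0,"dz":0,"yaw":-0.84},{"hand":0,"dx":0,"dy":0,"dz":0,"yaw":-0.96},{"hand":0,"dx":0,"dy":0,"dz":0,"yaw":-1.08},{"hand":0,"dx":0,"dy":0,"dz":0,"yaw":-1.15},{"hand":0,"dx":0,"dy":0,"dz":0,"yaw":-1.15}]' 60
python3 -m crank '[{"hand":0,"dx":0,"dy":0,"dz":0,"yaw":0},{"hand":0,"dx":0,"dy":0,"dz":0,"yaw":0}]' 60
python3 - <<'E'
from h import *
c,im=snap('wrist','w27');s=bot.observe();print(s['position'],s['tool_rot'],s['clock'])
q=proj(c,[.5936,-.2727,.12]);print(q); x,y=q.astype(int)
crop(im,x-60,max(y-60,0),x+60,y+60,5,'w27c'); print(x-60,y-60)
for b in blobs(mask(im,(105,120,40),(125,255,255)),100): print('blue',b,onz(c,b[1],.135))
for b in blobs(mask(im,(45,60,40),(85,255,255)),40): print('grn',b,onz(c,b[1],.101))
E
```

```text
clock: 39.33
position: [0.5928, -0.273, 0.299]
tool_rot: [-1.571, 0.002, -0.561]
force: [-0.4, 1.0, 0.1]
grip_width: 0.0857
clock: 40.25
position: [0.5931, -0.2726, 0.2989]
tool_rot: [-1.569, 0.001, 0.588]
force: [0.1, 0.7, -0.3]
grip_width: 0.0851
clock: 40.42
position: [0.5933, -0.2725, 0.2995]
tool_rot: [-1.57, 0.001, 0.581]
force: [-1.0, -0.9, 0.6]
grip_width: 0.0853
[ 0.59335969 -0.27252738  0.29966346] [-1.57019928e+00  4.78703923e-04  5.81718257e-01] 40.4667
[316.97825708 202.81300819]
256 142
blue (np.int32(839), [315.7, 206.3], [300, 189, 34, 35]) [ 0.5926494  -0.27318914  0.135     ]
grn (np.int32(799), [467.8, 122.1], [449, 106, 38, 36]) [ 0.66431392 -0.14790918  0.101     ]
grn (np.int32(2306), [106.4, 170.9], [10, 111, 151, 154]) [ 0.42653366 -0.35290591  0.101     ]
grn (np.int32(67), [284.9, 227.1], [280, 222, 11, 11]) [ 0.58367814 -0.31044163  0.101     ]
```

View pics/w27.png

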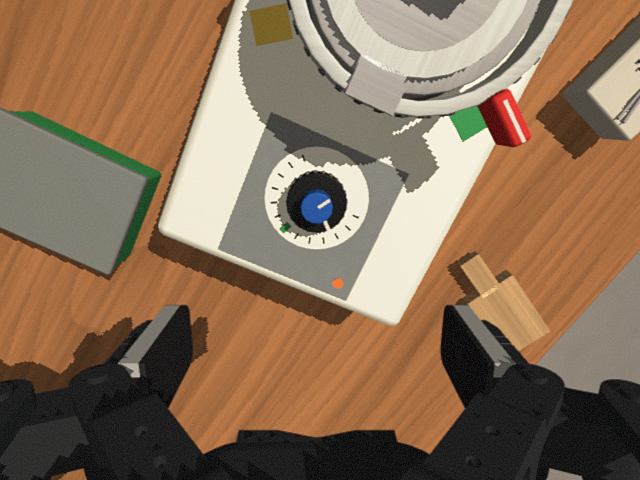

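View pics/w27c.png

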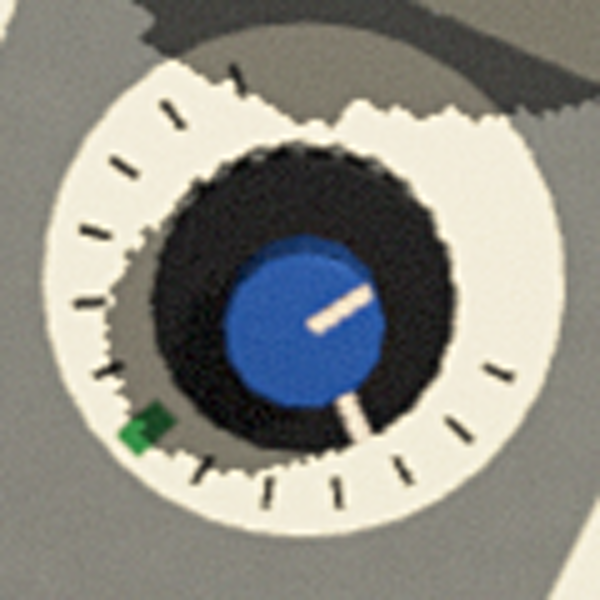

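```bash
cat > knob.py <<'E'
from h import *
def ang(p,K=(.5931,-.273),yaw=.174):
    d=np.array(p[:2])-K; return round(np.hypot(*d)*1000,1),round((yaw-np.arctan2(d[1],d[0]))%(2*np.pi),3)
E
python3 - <<'E'
from knob import *
c=cam('wrist')
g=lambda x,y:(256+x/5,142+y/5)
for q,z in (((343,398),.12),((360,440),.12),((147,427),.1005),((310,328),.139),((370,292),.139),((305,322),.139)): p=onz(c,g(*q),z);print(q,p,ang(p))
# disc scale white circle centre: extremes
E
```

```text
(343, 398) [ 0.60816329 -0.28280157  0.12      ] (np.float64(18.0), np.float64(0.751))
(360, 440) [ 0.61472642 -0.28739398  0.12      ] (np.float64(26.0), np.float64(0.761))
(147, 427) [ 0.58440121 -0.31060712  0.1005    ] (np.float64(38.6), np.float64(1.972))
(310, 328) [ 0.5944539  -0.27239015  0.139     ] (np.float64(1.5), np.float64(6.034))
(370, 292) [ 0.59924062 -0.26223983  0.139     ] (np.float64(12.4), np.float64(5.405))
(305, 322) [ 0.593245   -0.27201078  0.139     ] (np.float64(1.0), np.float64(5.032))
```

```bash
python3 -m crank '[{"hand":0.1,"dx":0,"dy":20,"dz":0,"yaw":-0.1},{"hand":0.1,"dx":0,"dy":60,"dz":0,"yaw":-0.2},{"hand":0.1,"dx":0,"dy":100,"dz":0,"yaw":-0.2},{"hand":0.1,"dx":0,"dy":140,"dz":0,"yaw":-0.2},{"hand":0.1,"dx":0,"dy":175,"dz":0,"yaw":-0.2},{"hand":0.1,"dx":0,"dy":190,"dz":0,"yaw":-0.2},{"hand":0.1,"dx":0,"dy":190,"dz":0,"yaw":-0.2},{"hand":0.1,"dx":0,"dy":190,"dz":0,"yaw":-0.2},{"hand":0.1,"dx":0,"dy":190,"dz":0,"yaw":-0.2}]' 30
python3 - <<'E'
from h import *
c,im=snap('wrist','w28');s=bot.observe();print(s['position'],s['tool_rot'],s['force'])
c,b=snap('side','d28'); crop(b,340,260,470,370,6,'d28c')
c,b=snap('scene','s28'); crop(b,230,280,350,380,6,'s28c')
E
```

```text
clock: 41.22
position: [0.5944, -0.2729, 0.1117]
tool_rot: [-1.573, -0.001, 0.783]
force: [0.4, -0.1, 1.3]
grip_width: 0.0767
[ 0.59449869 -0.27296471  0.11198627] [-1.57321924e+00 -9.64323308e-04  7.83392871e-01] [-0.23777358  0.63735652 -0.50162056]
```

View pics/w28.png

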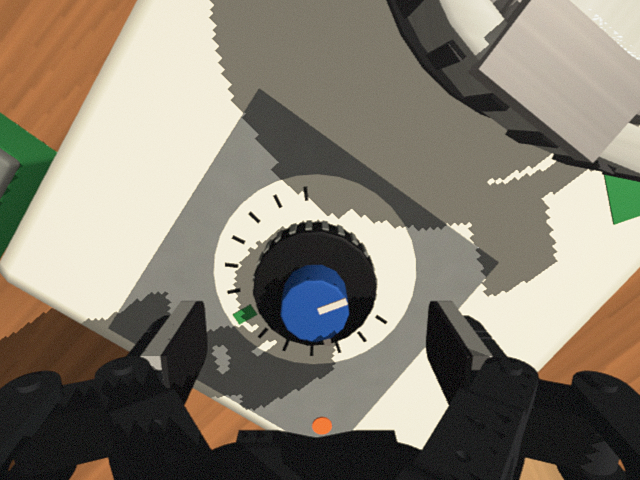

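View pics/d28c.png

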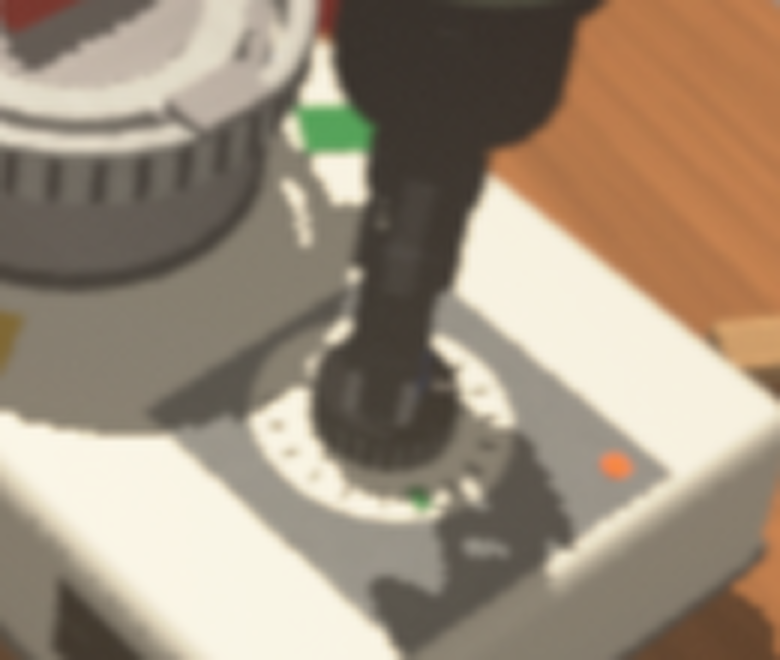

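```bash
python3 -m crank '[{"hand":0.1,"dx":-1,"dy":10,"dz":0,"yaw":0},{"hand":0.1,"dx":-1,"dy":20,"dz":0,"yaw":0},{"hand":0.1,"dx":-1,"dy":30,"dz":0,"yaw":0},{"hand":0.1,"dx":-1,"dy":35,"dz":0,"yaw":0},{"hand":0.1,"dx":-1,"dy":35,"dz":0,"yaw":0}]' 30
python3 -m crank '[{"hand":0.3,"dx":0,"dy":0,"dz":0,"yaw":0},{"hand":0.45,"dx":0,"dy":0,"dz":0,"yaw":0},{"hand":0.6,"dx":0,"dy":0,"dz":0,"yaw":0},{"hand":0.6,"dx":0,"dy":0,"dz":0,"yaw":0},{"hand":0.6,"dx":0,"dy":0,"dz":0,"yaw":0},{"hand":0.6,"dx":0,"dy":0,"dz":0,"yaw":0}]' 30
python3 - <<'E'
from h import *
c,im=snap('wrist','w29');s=bot.observe();print(s['position'],s['tool_rot'],s['force'],s['moment'],s['qpos'])
E
```

```text
clock: 41.78
position: [0.5919, -0.273, 0.0731]
tool_rot: [-1.568, 0.001, 0.784]
force: [-0.1, 0.1, 0.5]
grip_width: 0.0768
clock: 42.28
position: [0.5935, -0.273, 0.0757]
tool_rot: [-1.572, -0.001, 0.784]
force: [1.9, 4.0, 5.3]
grip_width: 0.0511
[ 0.59349421 -0.27296505  0.07569426] [-1.57167165e+00 -1.03714222e-03  7.84304921e-01] [2.92463426 4.30823185 5.18910693] [ 1.05576902 -0.46053835 -0.03990507] [ 0.45501092  0.71495532 -0.17684201  1.6147879   0.15699917  0.82453749
  0.99826343]
```

View pics/w29.png

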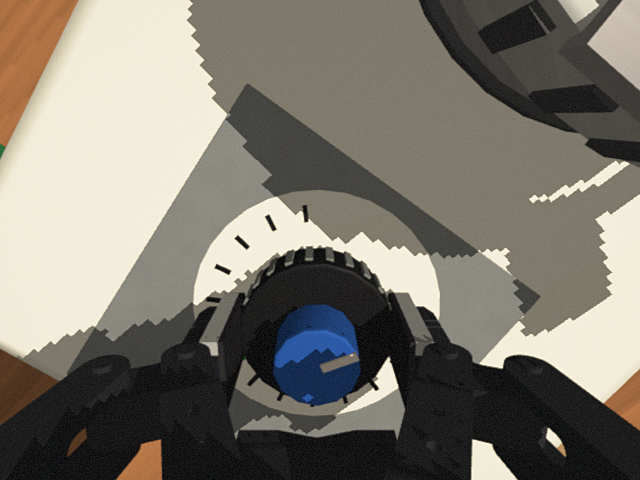

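```bash
python3 -m crank '[{"hand":0.6,"dx":0,"dy":0,"dz":0,"yaw":0.1},{"hand":0.6,"dx":0,"dy":0,"dz":0,"yaw":0.2},{"hand":0.6,"dx":0,"dy":0,"dz":0,"yaw":0.31},{"hand":0.6,"dx":0,"dy":0,"dz":0,"yaw":0.42},{"hand":0.6,"dx":0,"dy":0,"dz":0,"yaw":0.53},{"hand":0.6,"dx":0,"dy":0,"dz":0,"yaw":0.64},{"hand":0.6,"dx":0,"dy":0,"dz":0,"yaw":0.75},{"hand":0.6,"dx":0,"dy":0,"dz":0,"yaw":0.86},{"hand":0.6,"dx":0,"dy":0,"dz":0,"yaw":0.97},{"hand":0.6,"dx":0,"dy":0,"dz":0,"yaw":1.08},{"hand":0.6,"dx":0,"dy":0,"dz":0,"yaw":1.18},{"hand":0.6,"dx":0,"dy":0,"dz":0,"yaw":1.23}]' 30
python3 -m crank '[{"hand":0.6,"dx":0,"dy":0,"dz":0,"yaw":0},{"hand":0.6,"dx":0,"dy":0,"dz":0,"yaw":0},{"hand":0.3,"dx":0,"dy":0,"dz":0,"yaw":0},{"hand":0.1,"dx":0,"dy":0,"dz":0,"yaw":0},{"hand":0.1,"dx":0,"dy":0,"dz":0,"yaw":0},{"hand":0.1,"dx":0,"dy":0,"dz":0,"yaw":0},{"hand":0.1,"dx":0,"dy":-20,"dz":0,"yaw":0},{"hand":0.1,"dx":0,"dy":-60,"dz":0,"yaw":0},{"hand":0.1,"dx":0,"dy":-100,"dz":0,"yaw":0},{"hand":0.1,"dx":0,"dy":-140,"dz":0,"yaw":0},{"hand":0.1,"dx":0,"dy":-140,"dz":0,"yaw":0},{"hand":0.1,"dx":0,"dy":-140,"dz":0,"yaw":0}]' 30
python3 - <<'E'
from h import *
c,im=snap('wrist','w30');s=bot.observe();print(s['position'],s['tool_rot'],s['clock'])
q=proj(c,[.5931,-.273,.12]); x,y=q.astype(int); print(x-60,y-60)
crop(im,x-60,max(y-60,0),x+60,y+60,5,'w30c')
E
```

```text
clock: 43.33
position: [0.5941, -0.2729, 0.0757]
tool_rot: [-1.57, -0.002, -0.451]
force: [5.9, 2.7, 3.3]
grip_width: 0.0504
clock: 44.33
position: [0.5935, -0.2739, 0.2175]
tool_rot: [-1.57, -0.004, -0.446]
force: [0.0, -0.1, -0.4]
grip_width: 0.077
[ 0.59276989 -0.27350176  0.21559406] [-1.57071578e+00 -9.25578845e-04 -4.46227962e-01] 44.3833
254 165
```

View pics/w30c.png

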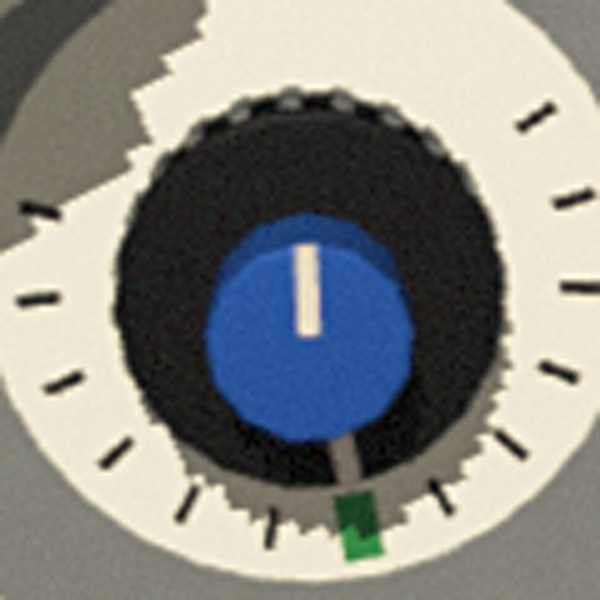

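```bash
python3 - <<'E'
from knob import *
c=cam('wrist')
g=lambda x,y:(254+x/5,165+y/5)
for q,z in (((343,438),.12),((351,482),.12),((359,525),.1005),((310,333),.139),((308,245),.139),((310,342),.139)): p=onz(c,g(*q),z);print(q,p,ang(p))
a,b=onz(c,g(310,335),.139),onz(c,g(308,245),.139);d=b-a;print('blue dir',(.174-np.arctan2(d[1],d[0]))%6.2832)
c,im=snap('scene','s30'); c,b=snap('side','d30'); crop(b,270,190,480,350,3.5,'d30c')
E
```

```text
(343, 438) [ 0.58871029 -0.29114383  0.12      ] (np.float64(18.7), np.float64(1.982))
(351, 482) [ 0.58702496 -0.29719284  0.12      ] (np.float64(24.9), np.float64(1.991))
(359, 525) [ 0.58265848 -0.309941    0.1005    ] (np.float64(38.4), np.float64(2.02))
(310, 333) [ 0.59325863 -0.27155378  0.139     ] (np.float64(1.5), np.float64(4.996))
(308, 245) [ 0.59778281 -0.26156368  0.139     ] (np.float64(12.4), np.float64(5.275))
(310, 342) [ 0.5927674  -0.27257811  0.139     ] (np.float64(0.5), np.float64(4.219))
blue dir 5.312131449632933
```

View pics/d30c.png

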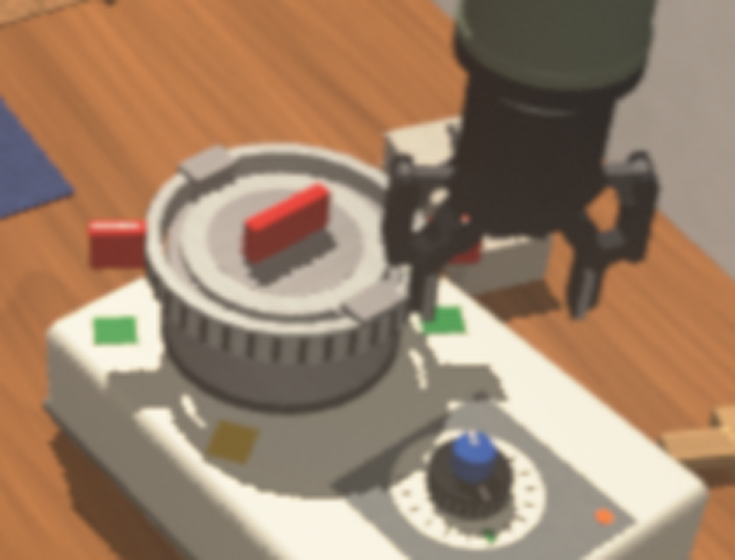

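View pics/s30.png

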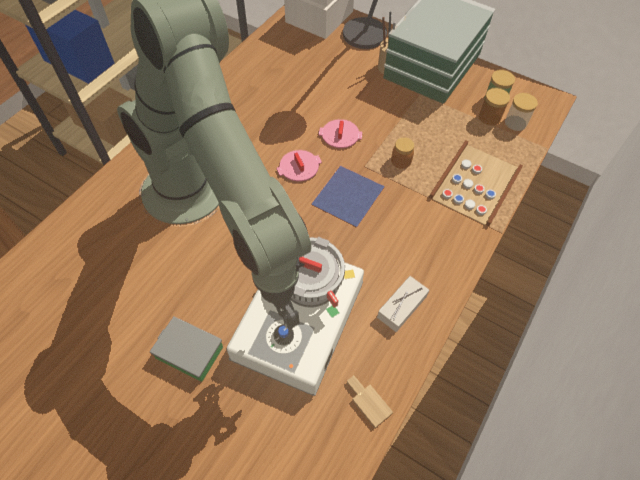

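```bash
python3 -c "
from workcell import bot
print(bot.job_done(), bot.observe()['clock'])"
```

```text
the job is handed in; nothing more can be done
the job is handed in; nothing more can be done
```

The job is done and handed in at about 44.5 s of the 208 s limit. `job_done` gives no verdict, so the results below are my own camera readings.

- **Collar and rings:** I turned the collar back to the yellow open marks. I then put all four rings that were on the mat (copper, steel-banded brass, bright steel, dark steel) into the drum. My last look before the lid went on showed all four inside, and the mat was empty at the end.
- **Lid and lock:** The white lid is seated flat, with its handle at 0.176 rad against the dryer's 0.174. The collar is locked at about 1.20–1.21 rad, with the red lugs over the green marks.
- **Knob:** I turned the black outer ring only after locking. Its white line reads about 1.99 rad, at the green mark (2.0). The blue inner knob reads 5.31 rad, against 5.33 before, which is within measuring error of unchanged.
- **Bystanders:** The jar, block and case look undisturbed in the last scene picture.

One thing disagreed with the description: the closed fingertips end about 27 mm short of the reported TCP. My first grip on a lug therefore closed on air just above it, with no harm done. I confirmed the offset by lightly touching the lug top (about 6 N) and allowed for it in every later grasp.

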